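# Put the stacked check weights back into their case

## Robot

A 6-joint arm with a two-finger parallel gripper is mounted at the origin on a cart in front of the work surface, level with it; the furniture and walls round the work are solid. World frame = base frame: x ahead of the robot, y to its left, z up, the work surface at z = 0. Lengths are in m, angles in degrees, forces in N, time in s.
With the tool pointing down it reaches from about 0.25 to 0.725 m from the base axis. Payload 9.7 kg.
Tool frame: the origin (TCP) lies midway between the tips of the shut fingers; the grasp point (between the pads) lies 19 mm behind it (bot.hold_point_z is the distance from the TCP to the grasp point, in m); z points along the fingers, y is the line along which they close (so a half turn about z gives the same grasp; the last joint's range is limited). The gripper opens to 85 mm and grips with 20 to 120 N. Pads are 22 mm wide; open, the fingers measure 114 mm over their backs; the gripper's body (76 mm by 85 mm) begins 54 mm behind the grasp point. The pads swing forward as they close: fully open they stand 13 mm farther back than shut.
Start: joints at [-72.078, 4.979, 10.078, 95.1, 0, 90], TCP at [0.169, -0.523, 0.198] pointing down, gripper open.
Joint ranges: [-179.16, 179.16], [-48.56, 103.87], [-65.8, 70.77], [-126.05, 130.52], [-82.76, 87.17], [-180, 180]. Speed limits (degrees/s): [127.2, 127.2, 147.25, 180, 180, 180].

## Interface

Orientations are given as [roll, pitch, yaw] about the fixed x, y, z axes, in that order (R = Rz(yaw) Ry(pitch) Rx(roll)).
In Python, from workcell import bot gives the robot as it stands.
- The arm moves only by the tool play_rows, never from a script. Its argument "steps" is a list that holds one entry, the list of rows, each a list of 4 numbers: the shift along the tool's x, y, z in m, then the turn about the tool's z in rad. In form: [[[tx, ty, tz, yaw], ...]]. A call has exactly 5 rows; each row shifts and turns the commanded pose from where the row before left it, along the tool's axes as they then stand; what a row does not reach is not made up. A row lasts 1/12 s, in which the tool goes at most 41.7 mm and 7.16 degrees, less where a joint would pass 70% of its speed; a pose out of reach is approached as far as the arm can. A call is refused whole if a number of a shift passes 0.0417 or a number of a turn 0.125, either way. A call with a gripper value outside its range is refused whole. "gripper" is the finger opening in m, from 0 to 0.0854, set as the call begins (left out, the last holds). The fingers move at their own pace and stop on an object; "squeeze" is the grip in N (left out, the last holds). Time passes only in rows, so rows that do not move let the fingers close, or fill a call up. It gives the time, the measured TCP pose, the force, the opening and the grip force at its end, in the units of the state.
- bot.get_obs(): the state, without advancing time (a new reading comes with each control period).
- bot.camera(name): name is "side" or "top" or "wrist"; returns a dict with "img" (480x640x3 uint8, blue, green, red), "vfov" (degrees; the focal length in pixels is half the picture's height over the tangent of half this angle, whatever the lens; pixels are square), "cx", "cy" (the principal point, pixels), "xyz" and "attitude" of the camera in the world. Camera axes: x right, y down, z forward; pixel columns grow to the right and rows downward; lengths in m; the calibration is good to about 2 mm. The wrist camera is an equidistant fisheye: a pixel r from the principal point sees the ray r / f radians off the axis. A picture is of the moment at which its call begins. There is no depth.
- bot.job_done(): hands the job in; it is judged then, once.
The state is a dict: "time": time; "q": joint angles; "qd": joint speeds; "joint_efforts": joint torques, N m; "ee_pos": TCP position; "tcp_rot": TCP orientation; "wrist_force": force on the tool from outside, world axes, zero at the start; "torque": the same for the moment, N m; "opening": finger opening in m; "grasp_force": force on a finger pad.
Only numpy, scipy, OpenCV 4.12 (cv2) and the standard library are available. Lean on these libraries where they do the work, as an engineer would, in place of code of your own. Each camera call takes 0.05 s, during which the arm holds its last target. There are 200 camera calls.

## Task

The balance check is finished and the four check weights were left stacked on the balance pan. Take the stack apart and put each weight back into the block of the case that is bored for it (the recess slightly wider than the weight), so that every weight lies flat on the bottom of its own recess. Set the weights down gently, never letting one drop, do not lean on the balance, and leave the capped specimen cup standing where it is.

Things in the scene. Friction and masses are not known exactly. Their poses are not given: they have to be found in the camera images.
- weight_200: the largest check weight, a plain stainless-steel disc, 44 mm in diameter and 17 mm high, 200 g; at the start the lowest of the stack, standing on the balance pan. Origin: centre of its underside, z along its axis
- weight_100: the second largest check weight, a steel disc, 34 mm in diameter and 14 mm high, 100 g; at the start it lies on weight_200, roughly centred. Origin: centre of its underside
- weight_50: the third check weight, a steel disc, 25 mm in diameter and 13 mm high, 50 g; at the start it lies on weight_100, roughly centred. Origin: centre of its underside
- weight_20: the smallest check weight, a steel disc, 17 mm in diameter and 12 mm high, 20 g; at the start on the very top of the stack. Origin: centre of its underside
- block_200: beech block fixed in the case, 66 x 66 x 14 mm, with one central round recess, floor lined with blue felt: 52 mm in diameter for the 44 mm weight, 5 mm deep, mouth bevelled 3 mm wider all round. Origin: centre of its underside, 6 mm over the bench; recess floor 9 mm, block top 14 mm above the origin; x, y along its sides. Which block is in which quarter of the case differs from start to start
- block_100: a block like block_200, same outer size, depth and heights, its recess 42 mm in diameter for the 34 mm weight. Origin: centre of its underside. The four blocks lie two by two, centres 66 mm apart, in a low square beech case without its lid, 147 mm outside, walls 7 mm thick and 20 mm high (flush with the blocks' tops)
- block_50: a block like block_200, its recess 33 mm in diameter for the 25 mm weight. Origin: centre of its underside
- block_20: a block like block_200, its recess 25 mm in diameter for the 17 mm weight. Origin: centre of its underside
- balance: white laboratory balance, fixed, 168 mm long in x, 130 mm wide in y, housing 34 mm high, with a round steel pan 100 mm across whose top is 48 mm above the bench. Origin: on the bench under the pan's centre; the housing reaches 106 mm to -x of it (keypad and display) and 62 mm to +x. It stands beside the case, either to its left or to its right
- specimen_cup: a bystander: capped white specimen cup with a blue screw lid, 61 mm across and 64 mm high, loose, upright behind the work. Origin: centre of its underside. Also round the work, unlisted and solid: a wall at y = 0.43 on the left, and on the right a tall instrument under a blue cloth cover: x > 0.43 at y = -0.3, x > 0.52 at y = -0.1, up to y = 0.02 at x = 0.73; go round its front

How it is judged (in metres and radians):
At the end, for the whole second after the job is handed in: each of the four weights lies flat (within 0.08 rad) on the floor of its own recess (centre within 6 mm of the block's centre, underside within 2 mm of the recess floor), released and at rest (horizontal distance between weight_200 and block_200 below 0.006 m and z of weight_200 in the frame of block_200 between 0.007 and 0.011 m and angle between each of weight_200, weight_100, weight_50, weight_20's own z axis and vertical below 0.08 rad and linear speed of each of weight_200, weight_100, weight_50, weight_20 below 0.02 m/s and contact force between the fingers and weight_200 below 0.1 N and horizontal distance between weight_100 and block_100 below 0.006 m and z of weight_100 in the frame of block_100 between 0.007 and 0.011 m and contact force between the fingers and weight_100 below 0.1 N and horizontal distance between weight_50 and block_50 below 0.006 m and z of weight_50 in the frame of block_50 between 0.007 and 0.011 m and contact force between the fingers and weight_50 below 0.1 N and horizontal distance between weight_20 and block_20 below 0.006 m and z of weight_20 in the frame of block_20 between 0.007 and 0.011 m and contact force between the fingers and weight_20 below 0.1 N); the robot touches nothing.
It fails at once if the robot leans on the balance (pushes it with more than 15 N) (contact force between any of the fingers, the arm and balance above 15 N).
It fails at once if the specimen cup is shifted by more than 20 mm or knocked over (distance of specimen_cup from where it was at the start of the episode above 0.02 m or angle between specimen_cup's own z axis and vertical above 0.3 rad).
It fails at once if a weight is dropped (moves at over 0.5 m/s without being held, as after a free fall of more than about 13 mm) ((linear speed of weight_200 above 0.5 m/s and contact force between the fingers and weight_200 below 0.05 N) or (linear speed of weight_100 above 0.5 m/s and contact force between the fingers and weight_100 below 0.05 N) or (linear speed of weight_50 above 0.5 m/s and contact force between the fingers and weight_50 below 0.05 N) or (linear speed of weight_20 above 0.5 m/s and contact force between the fingers and weight_20 below 0.05 N)).
It also fails if it takes over 104 s, if anything falls off the work surface, if the arm or the gripper's body presses on something with over 40 N, if the wrist force passes 120 N, or if a joint passes its speed limit or range.

## Working session

There is one attempt and no reset: what is moved stays moved. The work goes in short steps, Python scripts to look and compute and a tool call to move; the robot and the scene stay as the last step left them, time stands still between calls to the robot, and variables do not carry over. Pictures are saved under pics/ and viewed, at most 14 in all, crops included, and the job is handed in when it is done.

Besides the shell and the picture viewer there is one more tool, called after "Emit:" as name(argument=value, ...) on one line, values as JSON. play_rows: Moves the arm, as the interface text tells. Its arguments: {"type":"object","properties":{"steps":{"type":"array","items":{"type":"array","items":{"type":"array","items":{"type":"number"}}}},"gripper":{"type":"number"},"squeeze":{"type":"number"}},"required":["steps"]}

```bash
mkdir -p pics; ls; python3 - <<'E'
from workcell import bot
import cv2
print(bot.get_obs(), bot.hold_point_z)
for n in("top","side"):
    c=bot.camera(n); cv2.imwrite(f"pics/{n}0.png",c["img"]); print(n,{k:v for k,v in c.items() if k!="img"})
E
```

```text
pics
{'time': 0.0, 'q': array([-7.20787009e+01,  5.01224264e+00,  1.00345171e+01,  9.50973873e+01,
        5.91802301e-04,  9.00015868e+01]), 'qd': array([ 0.03873809,  0.05393861,  0.00157772, -0.07329403, -0.03388642,
        0.01211133]), 'joint_efforts': array([-2.27400749e-03, -5.20392072e+01,  4.64801180e+01,  1.64211314e-02,
       -1.27122858e-04,  5.30983641e-06]), 'ee_pos': array([ 0.16916535, -0.52307039,  0.19727268]), 'tcp_rot': array([-1.79924887e+02, -5.89721541e-04,  1.79197115e+01]), 'wrist_force': array([0.54489676, 0.69815696, 0.66799138]), 'torque': array([-0.00433234, -0.01792762,  0.05603685]), 'grasp_force': 0.0, 'opening': 0.0852260221152507} 0.0187
top {'vfov': 55.016173323895195, 'cx': 319.1537833622914, 'cy': 237.99779881030284, 'xyz': array([0.51152394, 0.17064381, 0.90707686]), 'attitude': array([-172.10735549,    0.48374893,  -88.23088396])}
side {'vfov': 44.27249361297435, 'cx': 318.51985261977006, 'cy': 251.75041833651667, 'xyz': array([ 0.4319386 , -0.30569802,  0.73981668]), 'attitude': array([-1.39614136e+02,  7.84402051e-03, -2.20287924e+01])}
```

View pics/top0.png

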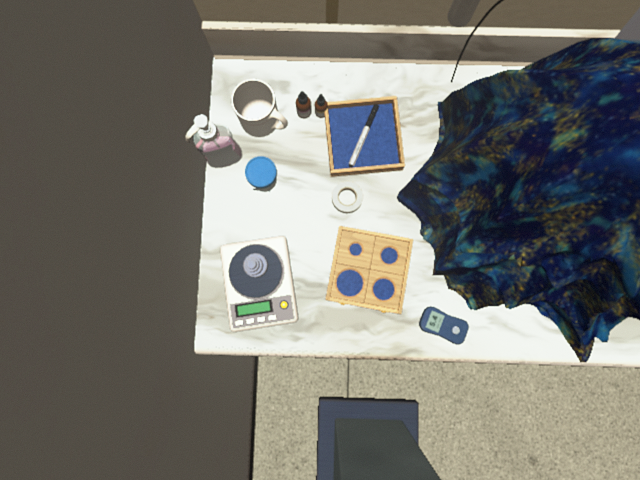

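View pics/side0.png

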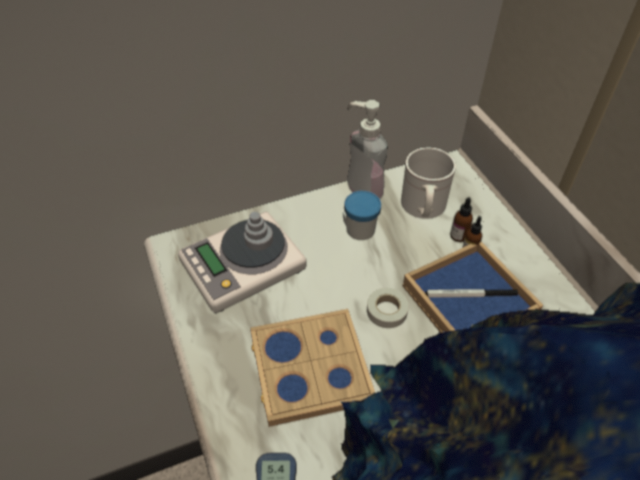

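The top view shows the pan stack near (255,264). The recesses are at (355,249) for the 20 g, (389,255) for the 50 g, (350,283) for the 200 g and (383,289) for the 100 g. The side view shows the same layout.

```bash
cat > h.py <<'E'
import numpy as np, cv2
from scipy.spatial.transform import Rotation as R
from workcell import bot
def ray(c,uv,fish=False):
    uv=np.atleast_2d(np.asarray(uv,float)); f=240/np.tan(np.radians(c["vfov"]/2))
    d=(uv-[c["cx"],c["cy"]])
    if fish:
        r=np.linalg.norm(d,axis=1)+1e-9; t=r/f
        v=np.c_[d/r[:,None]*np.sin(t)[:,None],np.cos(t)]
    else: v=np.c_[d/f,np.ones(len(d))]
    return R.from_euler("xyz",c["attitude"],degrees=True).apply(v)
def onz(c,uv,z,fish=False):
    v=ray(c,uv,fish); return (c["xyz"]+v*((z-c["xyz"][2])/v[:,2])[:,None])[:,:2]
def blue(img,lo=(100,90,50),hi=(130,255,255),amin=60):
    m=cv2.inRange(cv2.cvtColor(img,cv2.COLOR_BGR2HSV),lo,hi)
    return [k for k in cv2.findContours(m,cv2.RETR_EXTERNAL,cv2.CHAIN_APPROX_NONE)[0] if cv2.contourArea(k)>amin]
E
python3 - <<'E'
from h import *
for n in("top","side"):
    c=bot.camera(n)
    for k in blue(c["img"]):
        (u,v),ax,_=cv2.fitEllipse(k)
        if (n=="top" and 230<u<410 and 150<v<300) or n=="side" and 240<u<400 and 190<v<410:
            print(n,np.round([u,v,*ax],1),onz(c,(u,v),.0165).round(4),onz(c,(u,v),.064).round(4))
    x,y,w,h=(235,240,45,50) if n=="top" else (205,195,95,80)
    cv2.imwrite(f"pics/{n}z.png",cv2.resize(c["img"][y:y+h,x:x+w],None,fx=8 if w<95 else 6,fy=8 if w<95 else 6,interpolation=cv2.INTER_CUBIC))
E
```

```text
top [383.2 288.9  19.   19.6] [[0.5397 0.056 ]] [[0.5382 0.0621]]
top [349.3 282.6  24.3  24.4] [[0.5499 0.1214]] [[0.5478 0.124 ]]
top [388.8 255.2  14.2  14.4] [[0.605 0.046]] [[0.6    0.0526]]
top [355.2 249.    9.9  10.5] [[0.6151 0.1114]] [[0.6096 0.1145]]
top [260.3 171.6  30.1  30.4] [[0.7647 0.3034]] [[0.7512 0.2963]]
side [291.8 387.8  23.9  27.1] [[0.5392 0.0553]] [[0.5321 0.0316]]
side [339.3 377.7  17.3  20. ] [[0.6044 0.0453]] [[0.5931 0.0223]]
side [282.5 346.6  26.9  32.7] [[0.5492 0.1203]] [[0.5415 0.0923]]
side [327.8 337.2  10.3  13.1] [[0.6147 0.1107]] [[0.6027 0.0833]]
side [362.3 205.5  29.1  34.5] [[0.7719 0.3334]] [[0.7495 0.2914]]
```

View pics/topz.png

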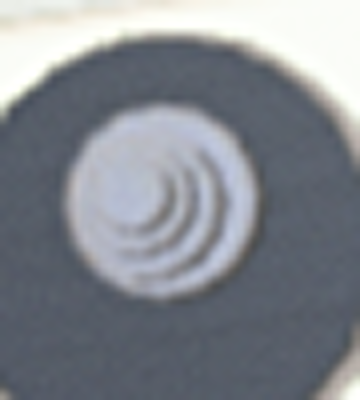

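View pics/sidez.png

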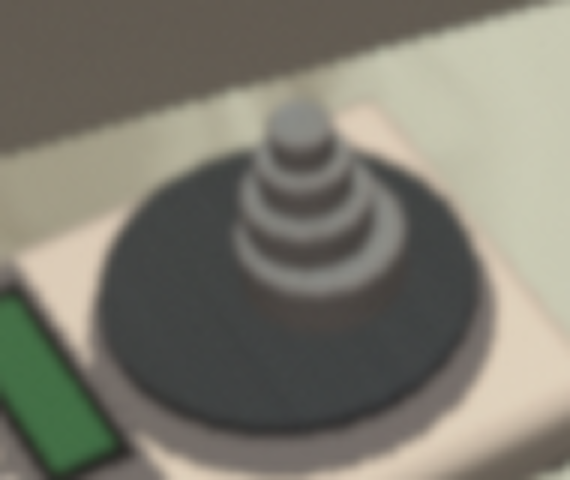

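```bash
python3 - <<'E'
from h import *
t=bot.camera("top"); s=bot.camera("side")
T=lambda u,v,k=8:(235+(u+.5)/k-.5,240+(v+.5)/k-.5)
S=lambda u,v,k=6:(205+(u+.5)/k-.5,195+(v+.5)/k-.5)
for n,z,a,b in (("20",.104,(131,192),(301,127)),("50",.092,None,(300,160)),("100",.079,None,(306,200)),("200",.065,(162,201),(320,245)),("pan",.048,None,(290,293))):
    print(n, a and onz(t,T(*a),z).round(4), onz(s,S(*b),z).round(4))
E
```

```text
20 [[0.574  0.2987]] [[0.573  0.2968]]
50 None [[0.5718 0.2973]]
100 None [[0.5717 0.2955]]
200 [[0.5751 0.2977]] [[0.5731 0.292 ]]
pan None [[0.5642 0.294 ]]
```

Emit:
play_rows(steps=[[[0, 0, 0, 0.0626], [0, 0, 0, 0.0626], [0, 0, 0, 0.0626], [0, 0, 0, 0.0626], [0, 0, 0, 0.0624]]])

```text
time: 0.72
ee_pos: [0.1692, -0.5233, 0.1979]
tcp_rot: [-180.0, 0.0, -0.2]
wrist_force: [0.3, 0.6, 0.2]
opening: 0.0852
grasp_force: 0.0
```

Emit:
play_rows(steps=[[[0.0107, -0.0315, 0, 0], [0.0107, -0.0315, 0, 0], [0.0107, -0.0315, 0, 0], [0.0107, -0.0315, 0, 0], [0.0107, -0.0315, 0, 0]]], gripper=0.04)

```text
time: 1.13
ee_pos: [0.2228, -0.3643, 0.1978]
tcp_rot: [-180.0, -0.0, -0.0]
wrist_force: [0.0, 0.1, 0.4]
opening: 0.0403
grasp_force: 0.0
```

Emit:
play_rows(steps=[[[0.0107, -0.0315, 0, 0], [0.0107, -0.0315, 0, 0], [0.0107, -0.0315, 0, 0], [0.0107, -0.0315, 0, 0], [0.0107, -0.0315, 0, 0]]])

```text
time: 1.55
ee_pos: [0.2763, -0.2069, 0.1981]
tcp_rot: [180.0, -0.0, -0.0]
wrist_force: [1.0, 0.9, 1.1]
opening: 0.0402
grasp_force: 0.0
```

Emit:
play_rows(steps=[[[0.0107, -0.0315, 0, 0], [0.0107, -0.0315, 0, 0], [0.0107, -0.0315, 0, 0], [0.0107, -0.0315, 0, 0], [0.0107, -0.0315, 0, 0]]])

```text
time: 1.97
ee_pos: [0.3298, -0.0492, 0.1982]
tcp_rot: [180.0, -0.1, -0.0]
wrist_force: [1.0, 0.2, 0.4]
opening: 0.0402
grasp_force: 0.0
```

Emit:
play_rows(steps=[[[0.016, -0.023, 0, 0], [0.016, -0.023, 0, 0], [0.016, -0.023, 0, 0], [0.016, -0.023, 0, 0], [0.016, -0.023, 0, 0]]])

```text
time: 2.38
ee_pos: [0.4105, 0.0279, 0.1986]
tcp_rot: [-178.3, -0.0, 2.6]
wrist_force: [0.3, -0.0, -0.2]
opening: 0.0402
grasp_force: 0.0
```

Emit:
play_rows(steps=[[[0.016, -0.023, 0, 0], [0.016, -0.023, 0, 0], [0.016, -0.023, 0, 0], [0.016, -0.023, 0, 0], [0.016, -0.023, 0, 0]]])

```text
time: 2.8
ee_pos: [0.4869, 0.0862, 0.2043]
tcp_rot: [-175.6, 0.0, 7.2]
wrist_force: [-0.9, -1.0, 1.2]
opening: 0.0397
grasp_force: 0.0
```

Emit:
play_rows(steps=[[[0, -0.01, 0, 0], [0, 0, 0, 0], [0, 0, 0, 0], [0, 0, 0, 0], [0, 0, 0, 0]]])

```text
time: 3.22
ee_pos: [0.4852, 0.09, 0.2054]
tcp_rot: [-175.4, 0.0, 7.6]
wrist_force: [0.6, 0.2, 0.1]
opening: 0.04
grasp_force: 0.0
```

```bash
python3 - <<'E'
from h import *
c=bot.camera("wrist"); cv2.imwrite("pics/w1.png",c["img"]); print({k:v for k,v in c.items() if k!="img"}, bot.get_obs()["ee_pos"])
E
```

```text
{'vfov': 65.70646984690485, 'cx': 317.49455582777745, 'cy': 243.2092976869076, 'xyz': array([0.56377848, 0.08610894, 0.38078781]), 'attitude': array([162.67128833,   4.6083624 , -82.34919909])} [0.48529656 0.08998244 0.20544748]
```

View pics/w1.png

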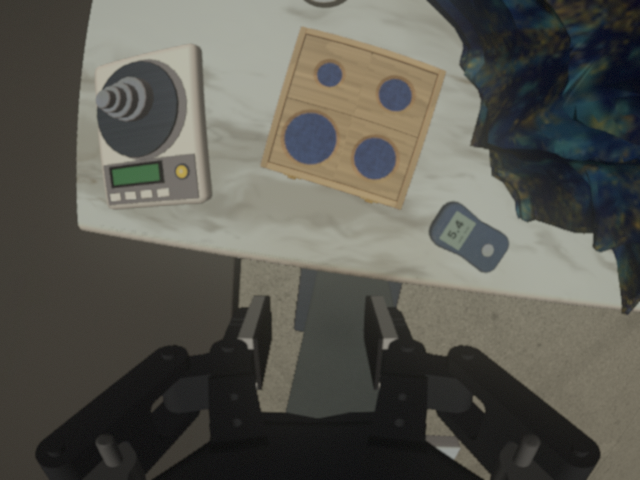

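The wrist view shows all four recesses, the stack at (115,98), and the arm stalled short of its target with a slight tilt. I'll check the joints.

```bash
python3 - <<'E'
from h import *
o=bot.get_obs()
for k in("q","qd","joint_efforts","ee_pos","tcp_rot","wrist_force"):print(k,o[k].round(2))
c=bot.camera("wrist")
for k in blue(c["img"]):
    (u,v),ax,_=cv2.fitEllipse(k)
    if 280<u<430 and 50<v<190: print(np.round([u,v,*ax],1),onz(c,(u,v),.0165,True).round(4))
E
```

```text
q [  7.53  -2.69   3.    95.7    4.62 179.94]
qd [ 0.04  0.08  0.15 -0.16  0.05  0.05]
joint_efforts [  0.1  -43.22  46.35   0.     0.26  -0.  ]
ee_pos [0.49 0.09 0.21]
tcp_rot [-175.38    0.      7.58]
wrist_force [-0.25 -0.08 -0.61]
```

Emit:
play_rows(steps=[[[0, 0, 0, -0.12], [0, 0, 0, -0.12], [0, 0, 0, -0.12], [0, 0, 0, -0.12], [0, 0, 0, 0]]])

```text
time: 3.73
ee_pos: [0.4855, 0.0902, 0.2053]
tcp_rot: [-175.9, -2.1, 35.3]
wrist_force: [0.7, -0.0, -0.2]
opening: 0.0403
grasp_force: 0.0
```

```bash
python3 - <<'E'
from h import *
o=bot.get_obs()
for k in("q","ee_pos","tcp_rot"):print(k,o[k].round(4))
E
```

```text
q [  7.5411  -2.6493   3.0261  95.6918   4.6305 152.1225]
ee_pos [0.4855 0.0902 0.2053]
tcp_rot [-175.8973   -2.1487   35.3409]
```

Joint 6 hit +180°, and the clamped command kept a 4.6° tilt. To undo it I'll run joint 6 round to −180° and move the opposite way. That should swing the tilt back.

Emit:
play_rows(steps=[[[0, 0, 0, -0.1245], [0, 0, 0, -0.1245], [0, 0, 0, -0.1245], [0, 0, 0, -0.1245], [0, 0, 0, -0.1245]]])

```text
time: 4.15
ee_pos: [0.4855, 0.0902, 0.2053]
tcp_rot: [-177.9, -4.1, 70.8]
wrist_force: [0.6, -0.1, -0.5]
opening: 0.04
grasp_force: 0.0
```

Emit:
play_rows(steps=[[[0, 0, 0, -0.1245], [0, 0, 0, -0.1245], [0, 0, 0, -0.1245], [0, 0, 0, -0.1245], [0, 0, 0, -0.1245]]])

```text
time: 4.57
ee_pos: [0.4855, 0.0902, 0.2053]
tcp_rot: [179.3, -4.6, 106.6]
wrist_force: [0.3, -0.4, -0.5]
opening: 0.04
grasp_force: 0.0
```

Emit:
play_rows(steps=[[[0, 0, 0, -0.1245], [0, 0, 0, -0.1245], [0, 0, 0, -0.1245], [0, 0, 0, -0.1245], [0, 0, 0, -0.1245]]])

```text
time: 4.98
ee_pos: [0.4855, 0.0902, 0.2053]
tcp_rot: [176.8, -3.3, 142.3]
wrist_force: [0.2, 0.5, -0.1]
opening: 0.0401
grasp_force: 0.0
```

Emit:
play_rows(steps=[[[0, 0, 0, -0.1245], [0, 0, 0, -0.1245], [0, 0, 0, -0.1245], [0, 0, 0, -0.1245], [0, 0, 0, -0.1245]]])

```text
time: 5.4
ee_pos: [0.4855, 0.0902, 0.2052]
tcp_rot: [175.4, -0.8, 177.9]
wrist_force: [-0.4, 0.6, 0.1]
opening: 0.0399
grasp_force: 0.0
```

Emit:
play_rows(steps=[[[0, 0, 0, -0.1245], [0, 0, 0, -0.1245], [0, 0, 0, -0.1245], [0, 0, 0, -0.1245], [0, 0, 0, -0.1245]]])

```text
time: 5.82
ee_pos: [0.4855, 0.0902, 0.2053]
tcp_rot: [175.8, 2.0, -146.5]
wrist_force: [0.0, 1.2, -1.2]
opening: 0.0399
grasp_force: 0.0
```

Emit:
play_rows(steps=[[[0, 0, 0, -0.1245], [0, 0, 0, -0.1245], [0, 0, 0, -0.1245], [0, 0, 0, -0.1245], [0, 0, 0, -0.1245]]])

```text
time: 6.23
ee_pos: [0.4856, 0.0902, 0.2053]
tcp_rot: [177.8, 4.1, -110.9]
wrist_force: [0.5, -0.2, 0.1]
opening: 0.0399
grasp_force: 0.0
```

Emit:
play_rows(steps=[[[0, 0, 0, -0.1245], [0, 0, 0, -0.1245], [0, 0, 0, -0.1245], [0, 0, 0, -0.1245], [0, 0, 0, -0.1245]]])

```text
time: 6.65
ee_pos: [0.4855, 0.0902, 0.2053]
tcp_rot: [-179.4, 4.6, -75.1]
wrist_force: [-0.2, -0.8, -0.2]
opening: 0.0399
grasp_force: 0.0
```

Emit:
play_rows(steps=[[[0, 0, 0, -0.1245], [0, 0, 0, -0.1245], [0, 0, 0, -0.1245], [0, 0, 0, -0.1245], [0, 0, 0, -0.1245]]])

```text
time: 7.07
ee_pos: [0.4855, 0.0902, 0.2052]
tcp_rot: [-176.9, 3.4, -39.4]
wrist_force: [0.4, -0.5, 0.8]
opening: 0.0403
grasp_force: 0.0
```

Emit:
play_rows(steps=[[[0, 0, 0, -0.1245], [0, 0, 0, -0.1245], [0, 0, 0, -0.1245], [0, 0, 0, -0.1245], [0, 0, 0, -0.1245]]])

```text
time: 7.48
ee_pos: [0.4855, 0.0902, 0.2053]
tcp_rot: [-175.5, 0.9, -3.8]
wrist_force: [-1.1, -0.1, -0.7]
opening: 0.0398
grasp_force: 0.0
```

```bash
python3 - <<'E'
from h import *
o=bot.get_obs()
for k in("q","ee_pos","tcp_rot"):print(k,o[k].round(4))
E
```

```text
q [   7.5444   -2.6364    3.0315   95.6911    4.6275 -168.6436]
ee_pos [0.4855 0.0902 0.2053]
tcp_rot [-175.4673    0.9331   -3.7761]
```

Emit:
play_rows(steps=[[[0, 0, 0, -0.1], [0, 0, 0, -0.09], [0, 0.02, 0, 0], [0, 0.02, 0, 0], [0, 0, 0, 0]]])

```text
time: 7.9
ee_pos: [0.4885, 0.0672, 0.2016]
tcp_rot: [-176.2, 0.1, 5.1]
wrist_force: [-0.9, 0.8, -0.9]
opening: 0.0402
grasp_force: 0.0
```

```bash
python3 - <<'E'
from h import *
o=bot.get_obs()
for k in("q","ee_pos","tcp_rot"):print(k,o[k].round(4))
E
```

```text
q [   5.4139   -2.6907    2.6127   95.4083    3.7558 -179.7228]
ee_pos [0.4885 0.0672 0.2016]
tcp_rot [-1.762447e+02  1.230000e-01  5.137300e+00]
```

Emit:
play_rows(steps=[[[0, 0.02, 0, 0], [0, 0.02, 0, 0], [0, 0.02, 0, 0], [0, 0.02, 0, 0], [0, 0, 0, 0]]])

```text
time: 8.32
ee_pos: [0.4921, 0.0287, 0.1973]
tcp_rot: [-178.0, 0.1, 2.0]
wrist_force: [1.2, -0.4, 0.4]
opening: 0.04
grasp_force: 0.0
```

```bash
python3 - <<'E'
from h import *
o=bot.get_obs()
for k in("q","ee_pos","tcp_rot"):print(k,o[k].round(4))
E
```

```text
q [   2.0783   -2.7462    2.1306   94.9873    1.9535 -179.9199]
ee_pos [0.4921 0.0287 0.1973]
tcp_rot [-1.780467e+02  1.132000e-01  1.998300e+00]
```

Emit:
play_rows(steps=[[[0, 0.02, 0, 0], [0, 0.02, 0, 0], [0, 0.02, 0, 0], [0, 0.02, 0, 0], [0, 0, 0, 0]]])

```text
time: 8.73
ee_pos: [0.4933, -0.0101, 0.1956]
tcp_rot: [-179.9, 0.1, -1.3]
wrist_force: [0.9, 0.4, 0.3]
opening: 0.0399
grasp_force: 0.0
```

```bash
python3 - <<'E'
from h import *
o=bot.get_obs()
for k in("q","ee_pos","tcp_rot"):print(k,o[k].round(4))
E
```

```text
q [-1.26230e+00 -2.70110e+00  2.00270e+00  9.48120e+01  1.40700e-01
 -1.79941e+02]
ee_pos [ 0.4933 -0.0101  0.1956]
tcp_rot [-1.798594e+02  1.083000e-01 -1.321300e+00]
```

Emit:
play_rows(steps=[[[0, 0, 0, 0.12], [0, 0, 0, 0.12], [0, 0, 0, 0.12], [0, 0, 0, 0.12], [0, 0, 0, 0.12]]])

```text
time: 9.15
ee_pos: [0.4933, -0.0086, 0.1957]
tcp_rot: [-179.9, 0.2, -35.9]
wrist_force: [0.6, -0.5, -0.1]
opening: 0.0401
grasp_force: 0.0
```

Emit:
play_rows(steps=[[[0, 0, 0, 0.12], [0, 0, 0, 0.12], [0, 0, 0, 0.12], [0, 0, 0, 0.12], [0, 0, 0, 0.12]]])

```text
time: 9.57
ee_pos: [0.4933, -0.0086, 0.1956]
tcp_rot: [180.0, 0.2, -70.3]
wrist_force: [-0.4, 0.2, 0.2]
opening: 0.0399
grasp_force: 0.0
```

Emit:
play_rows(steps=[[[0, 0, 0, 0.12], [0, 0, 0, 0.12], [0, 0, 0, 0.108], [0, 0, 0, 0], [0, 0, 0, 0]]])

```text
time: 9.98
ee_pos: [0.4933, -0.0086, 0.1956]
tcp_rot: [179.9, 0.2, -89.7]
wrist_force: [-0.1, 0.2, -0.3]
opening: 0.0404
grasp_force: 0.0
```

Emit:
play_rows(steps=[[[-0.0308, -0.008, 0, 0], [-0.0308, -0.008, 0, 0], [-0.0308, -0.008, 0, 0], [-0.0308, -0.008, 0, 0], [-0.0308, -0.008, 0, 0]]])

```text
time: 10.4
ee_pos: [0.5332, 0.1469, 0.1962]
tcp_rot: [179.9, 0.2, -89.7]
wrist_force: [0.8, -1.4, -0.5]
opening: 0.0402
grasp_force: 0.0
```

Emit:
play_rows(steps=[[[-0.0308, -0.008, 0, 0], [-0.0308, -0.008, 0, 0], [-0.0308, -0.008, 0, 0], [-0.0308, -0.008, 0, 0], [-0.0308, -0.008, 0, 0]]])

```text
time: 10.82
ee_pos: [0.5728, 0.3012, 0.1964]
tcp_rot: [179.9, 0.2, -89.6]
wrist_force: [0.3, -0.4, 0.8]
opening: 0.04
grasp_force: 0.0
```

```bash
python3 - <<'E'
from h import *
c=bot.camera("wrist"); cv2.imwrite("pics/w2.png",c["img"]); cv2.imwrite("/tmp/w2.png",c["img"]); print(c["xyz"],c["attitude"])
o=bot.get_obs()
for k in("q","ee_pos","tcp_rot"):print(k,o[k].round(4))
E
```

```text
[0.57474115 0.22450838 0.37213284] [ 1.62454981e+02 -7.30141925e-02 -1.79568679e+02]
q [ 27.9287  19.4393  26.6605  97.2457   0.3182 -62.5817]
ee_pos [0.5733 0.3059 0.1946]
tcp_rot [179.8317   0.2711 -89.49  ]
```

View pics/w2.png

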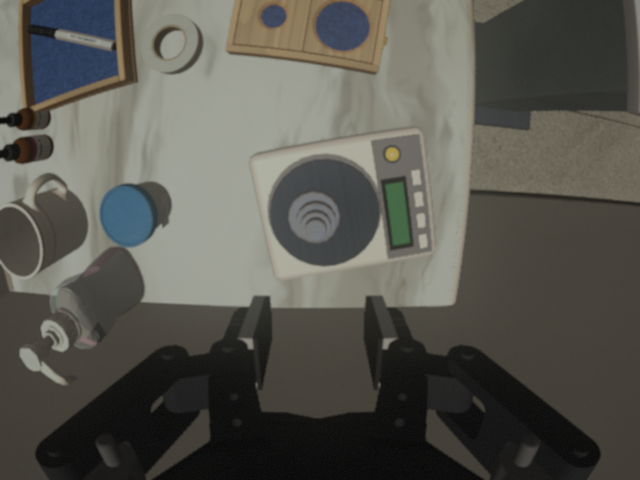

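The wrist view shows the stack at about (315,215) on the pan, clear of the fingers. I'll zoom in on it.

```bash
python3 - <<'E'
from h import *
i=cv2.imread("/tmp/w2.png")[180:255,275:365]
i=cv2.convertScaleAbs(i,alpha=1.4)
cv2.imwrite("pics/w2z.png",cv2.resize(i,None,fx=8,fy=8,interpolation=cv2.INTER_CUBIC))
E
```

```text
(no output)
```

View pics/w2z.png

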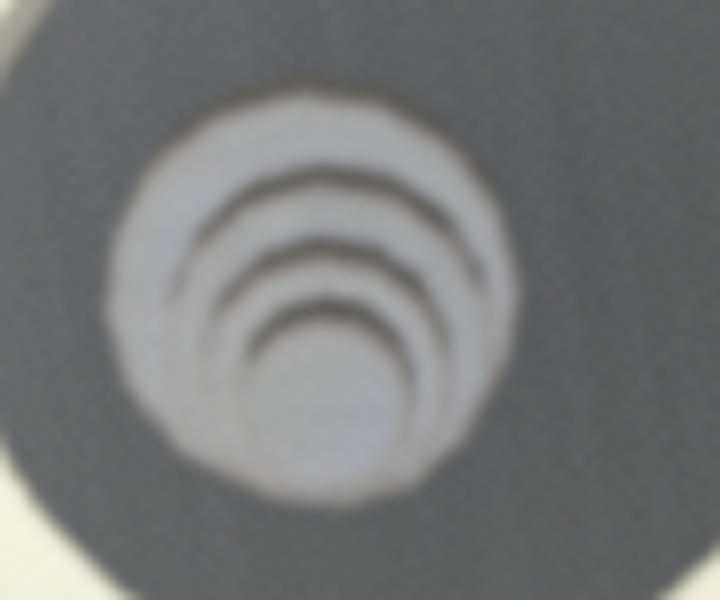

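The crop shows the weight tops at roughly (327,403), (328,375), (331,340) and (313,297) in crop pixels, from the 20 g to the 200 g.

```bash
python3 - <<'E'
from h import *
c=bot.camera("wrist")
for n,z,u,v in (("20",.104,327,403),("50",.092,328,375),("100",.079,331,340),("200",.065,313,297)):
    print(n,onz(c,(275+(u+.5)/8-.5,180+(v+.5)/8-.5),z,True).round(4))
for k in blue(c["img"],(100,60,25),(130,255,255)):
    (u,v),ax,_=cv2.fitEllipse(k)
    if 250<u<390 and v<80: print(np.round([u,v,*ax],1),onz(c,(u,v),.0165,True).round(4))
print(bot.get_obs()["ee_pos"])
E
```

```text
20 [[0.5757 0.3032]]
50 [[0.5757 0.3037]]
100 [[0.5754 0.3035]]
200 [[0.5773 0.3024]]
[343.   21.   44.6  51.4] [[0.552  0.1226]]
[273.9  10.2  20.   22.2] [[0.617  0.1114]]
[0.57278965 0.30343539 0.19449911]
```

Emit:
play_rows(steps=[[[0.001, -0.0005, 0.015, 0], [0.001, -0.0005, 0.015, 0], [0, 0, 0.015, 0], [0, 0, 0.015, 0], [0, 0, 0, 0]]], squeeze=25)

```text
time: 11.33
ee_pos: [0.5724, 0.2968, 0.1333]
tcp_rot: [179.7, 0.1, -89.7]
wrist_force: [0.3, -0.5, -0.6]
opening: 0.0398
grasp_force: 0.0
```

```bash
python3 - <<'E'
from h import *
for n in("side","wrist"):
    c=bot.camera(n); cv2.imwrite(f"/tmp/{n}3.png",c["img"])
print(bot.get_obs()["ee_pos"])
a=cv2.imread("/tmp/side3.png")[150:270,190:330]; b=cv2.imread("/tmp/wrist3.png")[150:390,210:430]
cv2.imwrite("pics/p3.png",np.hstack([cv2.resize(a,(440,480)),cv2.resize(b,(360,480))]))
E
```

```text
[0.57329041 0.29730417 0.13662657]
```

View pics/p3.png

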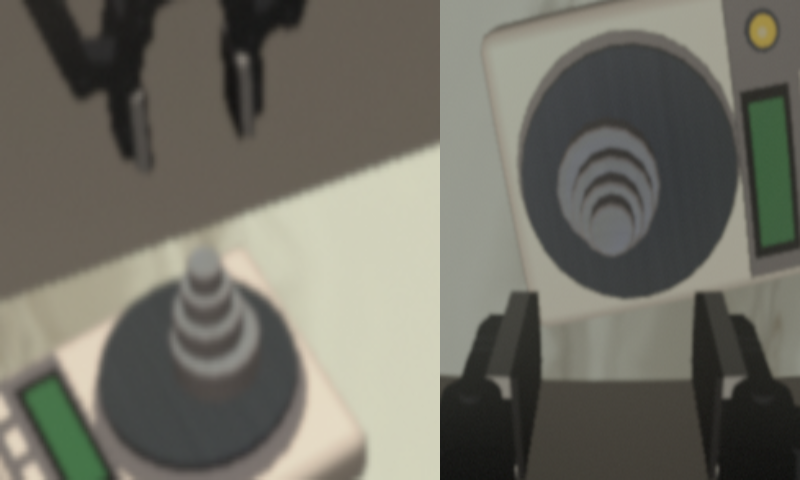

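The side view shows the fingers straddling the stack from above, and the wrist view shows the stack centred between the pads. Next I'll check how the arm settles.

```bash
python3 - <<'E'
from h import *
for i in range(6):
    o=bot.get_obs(); print(o["time"],o["ee_pos"].round(4),o["tcp_rot"].round(2),o["q"].round(2)); bot.camera("top")
c=bot.camera("wrist")
u,v=210+(612-440)*220/360,150+225/2
print(onz(c,(u,v),.104,True))
E
```

```text
11.4333 [0.5733 0.2973 0.1366] [179.85   0.18 -89.78] [ 27.3   17.68  18.    90.36   0.23 -62.92]
11.4833 [0.5737 0.2976 0.1375] [179.93   0.22 -89.81] [ 27.3   17.66  18.07  90.37   0.23 -62.89]
11.5333 [0.574  0.2977 0.1379] [179.98   0.24 -89.83] [ 27.31  17.65  18.1   90.36   0.23 -62.87]
11.5833 [0.574  0.2978 0.138 ] [179.99   0.25 -89.84] [ 27.31  17.65  18.11  90.36   0.23 -62.85]
11.6333 [0.574  0.2979 0.1379] [179.99   0.25 -89.85] [ 27.31  17.65  18.1   90.35   0.23 -62.84]
11.6833 [0.574  0.2979 0.1377] [179.98   0.24 -89.85] [ 27.32  17.66  18.09  90.34   0.23 -62.83]
[[0.5764673  0.29948432]]
```

Emit:
play_rows(steps=[[[0, 0, 0, 0], [0, 0, 0, 0], [0, 0, 0, 0], [0, 0, 0, 0], [0, 0, 0, 0]]])

```text
time: 12.2
ee_pos: [0.5736, 0.2978, 0.1365]
tcp_rot: [179.9, 0.2, -89.9]
wrist_force: [0.1, 0.3, -0.3]
opening: 0.0399
grasp_force: 0.0
```

Emit:
play_rows(steps=[[[-0.0015, 0, 0.01, 0], [0, 0, 0.01, 0], [0, 0, 0.009, 0], [0, 0, 0.006, 0], [0, 0, 0.002, 0]]])

```text
time: 12.62
ee_pos: [0.5727, 0.299, 0.0973]
tcp_rot: [179.8, 0.1, -89.9]
wrist_force: [-0.4, 0.4, -0.2]
opening: 0.0401
grasp_force: 0.0
```

Emit:
play_rows(steps=[[[0, 0, 0, 0], [0, 0, 0, 0], [0, 0, 0, 0], [0, 0, 0, 0], [0, 0, 0, 0]]])

```text
time: 13.03
ee_pos: [0.5737, 0.2995, 0.1]
tcp_rot: [179.9, 0.2, -89.9]
wrist_force: [-0.1, 0.1, -0.2]
opening: 0.0401
grasp_force: 0.0
```

Emit:
play_rows(steps=[[[0, 0, 0, 0], [0, 0, 0, 0], [0, 0, 0, 0], [0, 0, 0, 0], [0, 0, 0, 0]]])

```text
time: 13.45
ee_pos: [0.5735, 0.2994, 0.0996]
tcp_rot: [179.9, 0.2, -89.9]
wrist_force: [-0.7, 0.2, 0.4]
opening: 0.0402
grasp_force: 0.0
```

Emit:
play_rows(steps=[[[0, 0, 0.0008, 0], [0, 0, 0, 0], [0, 0, 0, 0], [0, 0, 0, 0], [0, 0, 0, 0]]], gripper=0.01, squeeze=25)

```text
time: 13.87
ee_pos: [0.5735, 0.2994, 0.0988]
tcp_rot: [179.9, 0.2, -89.9]
wrist_force: [0.5, 1.0, -0.4]
opening: 0.0097
grasp_force: 0.0
```

Emit:
play_rows(steps=[[[0, 0, 0, 0], [0, 0, 0, 0], [0, 0, 0, 0], [0, 0, 0, 0], [0, 0, 0, 0]]])

```text
time: 14.28
ee_pos: [0.5735, 0.2994, 0.0987]
tcp_rot: [179.9, 0.2, -89.9]
wrist_force: [0.3, -0.6, -0.8]
opening: 0.0098
grasp_force: 0.0
```

```bash
python3 - <<'E'
from h import *
for n in("side","wrist"):
    c=bot.camera(n); cv2.imwrite(f"/tmp/{n}4.png",c["img"])
a=cv2.imread("/tmp/side4.png")[150:270,190:330]; b=cv2.imread("/tmp/wrist4.png")[150:390,210:430]
cv2.imwrite("pics/p4.png",np.hstack([cv2.resize(a,(440,480)),cv2.resize(b,(360,480))]))
E
```

```text
(no output)
```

View pics/p4.png

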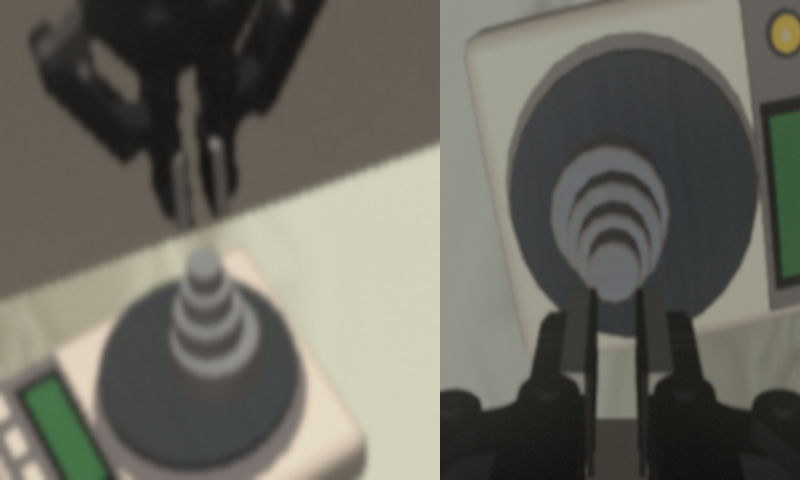

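The fingers closed at a point apparently just above or behind the 20 g weight, with tips at about (183,228) and (222,215) in the side crop. The stack is untouched. I'll triangulate the tips.

```bash
cat >> h.py <<'E'
def tri(*cr):
    A=np.zeros((3,3));b=np.zeros(3)
    for c,uv,f in cr:
        d=ray(c,uv,f)[0]; P=np.eye(3)-np.outer(d,d); A+=P; b+=P@c["xyz"]
    return np.linalg.solve(A,b)
def proj(c,p,fish=False):
    v=R.from_euler("xyz",c["attitude"],degrees=True).inv().apply(np.asarray(p)-c["xyz"]); f=240/np.tan(np.radians(c["vfov"]/2))
    r=np.hypot(v[0],v[1]); k=f*np.arctan2(r,v[2])/r if fish else f/v[2]
    return np.array([c["cx"],c["cy"]])+k*v[:2]
E
python3 - <<'E'
from h import *
s=bot.camera("side");w=bot.camera("wrist")
print(tri((s,(248.2,207),0),(w,(301.7,295),1)),tri((s,(260.6,203.75),0),(w,(332.2,295),1)))
W=(210+(612-440)*220/360,150+268/2); S=(190+205/3.143,150+262/4)
print("w20",tri((s,S,0),(w,W,1)), W,S)
o=bot.get_obs()["ee_pos"];print(o,"tcp in side",proj(s,o),"wrist",proj(w,o,1))
E
```

```text
[ 0.6167791   0.54680005 -0.23056301] [ 0.58994702  0.40804607 -0.03410966]
w20 [ 0.59622167  0.43565275 -0.10118191] (315.1111111111111, 284.0) (255.22430798600064, 215.5)
[0.57351804 0.29934689 0.09876364] tcp in side [254.86609216 216.93055985] wrist [319.67484656 282.3173816 ]
```

```bash
sed -i 's/d=ray(c,uv,f)\[0\];/d=ray(c,uv,f)[0]; d=d\/np.linalg.norm(d);/' h.py
python3 - <<'E'
from h import *
s=bot.camera("side");w=bot.camera("wrist");t=bot.camera("top")
print(tri((s,(248.2,207),0),(w,(301.7,295),1)),tri((s,(260.6,203.75),0),(w,(332.2,295),1)))
W=(315.1,284); S=(255.2,215.5)
print("w20",tri((s,S,0),(w,W,1)))
o=bot.get_obs()["ee_pos"];print(o,proj(t,o))
E
```

```text
[0.57414236 0.30060402 0.11800394] [0.57407145 0.28019239 0.14655302]
w20 [0.57517027 0.29986087 0.10056936]
[0.57350582 0.29939592 0.09875741] [250.96810872 264.0541064 ]
```

```bash
python3 - <<'E'
from h import *
s=bot.camera("side");w=bot.camera("wrist")
print(tri((s,(248.2,207),0),(w,(332.2,295),1)),tri((s,(260.6,203.75),0),(w,(301.7,295),1)))
for dz in (0,.01,.0187): print(dz,proj(s,bot.get_obs()["ee_pos"]+[0,0,dz]).round(1),proj(w,bot.get_obs()["ee_pos"]+[0,0,dz],1).round(1))
E
```

```text
[0.56636033 0.29468881 0.12622805] [0.58183509 0.29078868 0.13151746]
0 [254.9 216.9] [319.7 282.4]
0.01 [254.3 212.3] [319.8 290.5]
0.0187 [253.8 208.2] [320.  298.3]
```

Emit:
play_rows(steps=[[[0, 0, 0, 0], [0, 0, 0, 0], [0, 0, 0.004, 0], [0, 0, 0.004, 0], [0, 0, 0.004, 0]]], gripper=0.032)

```text
time: 15.15
ee_pos: [0.5734, 0.2994, 0.0862]
tcp_rot: [179.9, 0.2, -89.9]
wrist_force: [-0.8, 0.2, -1.2]
opening: 0.0322
grasp_force: 0.0
```

Emit:
play_rows(steps=[[[0, 0, 0, 0], [0, 0, 0, 0], [0, 0, 0, 0], [0, 0, 0, 0], [0, 0, 0, 0]]])

```text
time: 15.57
ee_pos: [0.5736, 0.2995, 0.087]
tcp_rot: [179.9, 0.2, -89.9]
wrist_force: [0.4, 0.3, 0.6]
opening: 0.0319
grasp_force: 0.0
```

Emit:
play_rows(steps=[[[0, 0, 0, 0], [0, 0, 0, 0], [0, 0, 0, 0], [0, 0, 0, 0], [0, 0, 0, 0]]], gripper=0.014, squeeze=20)

```text
time: 15.98
ee_pos: [0.5735, 0.2994, 0.0868]
tcp_rot: [179.9, 0.2, -89.9]
wrist_force: [-0.6, -0.3, 0.7]
opening: 0.0139
grasp_force: 0.0
```

```bash
python3 - <<'E'
from h import *
L=[]
o=bot.get_obs()["ee_pos"]
for n,(x,y,w,h) in dict(side=(220,170,70,90),wrist=(270,225,100,128)).items():
    c=bot.camera(n); i=c["img"].copy()[y:y+h,x:x+w]; s=400/w
    i=cv2.resize(i,(400,int(h*s)),interpolation=cv2.INTER_CUBIC)[:512]; i=cv2.convertScaleAbs(i,alpha=1.5,beta=20)
    for dz,col in((0,(0,0,255)),(.0187,(0,255,0))):
        p=(proj(c,o+[0,0,dz],n=="wrist")-[x,y])*s; cv2.circle(i,tuple(int(a) for a in p),4,col,-1)
    L.append(i)
cv2.imwrite("pics/p5.png",np.hstack(L))
E
```

```text
(no output)
```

View pics/p5.png

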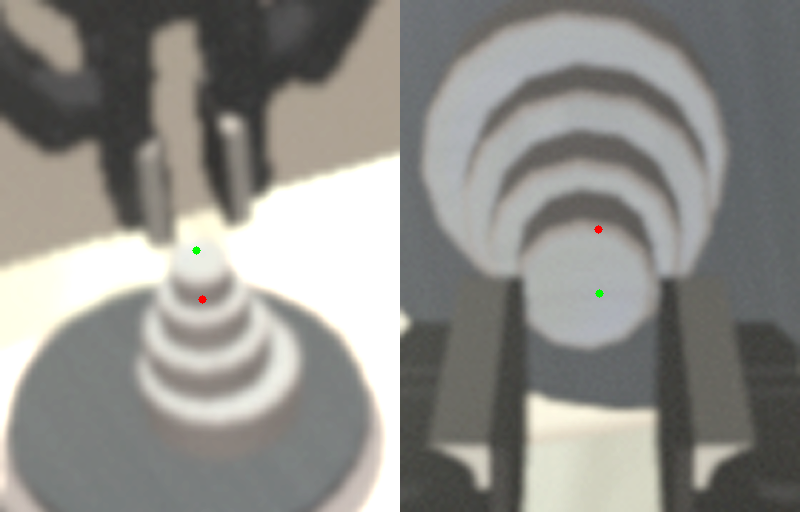

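The tips look to be just about at, or a little above, the 20 g weight's top, so they stand well behind the stated TCP. I'll probe downward in steps.

Emit:
play_rows(steps=[[[0, 0, 0, 0], [0, 0, 0, 0], [0, 0, 0.003, 0], [0, 0, 0.003, 0], [0, 0, 0, 0]]], gripper=0.032)

```text
time: 16.5
ee_pos: [0.5731, 0.2993, 0.0798]
tcp_rot: [179.8, 0.2, -89.9]
wrist_force: [0.3, 0.3, -0.4]
opening: 0.0321
grasp_force: 0.0
```

Emit:
play_rows(steps=[[[0, 0, 0, 0], [0, 0, 0, 0], [0, 0, 0, 0], [0, 0, 0, 0], [0, 0, 0, 0]]], gripper=0.014)

```text
time: 16.92
ee_pos: [0.5735, 0.2995, 0.0809]
tcp_rot: [179.9, 0.2, -89.9]
wrist_force: [-0.2, 0.1, -0.1]
opening: 0.0142
grasp_force: 0.0
```

Emit:
play_rows(steps=[[[0, 0, 0, 0], [0, 0, 0, 0], [0, 0, 0.003, 0], [0, 0, 0.003, 0], [0, 0, 0, 0]]], gripper=0.032)

```text
time: 17.33
ee_pos: [0.5731, 0.2993, 0.0738]
tcp_rot: [179.8, 0.2, -89.9]
wrist_force: [-0.2, 0.2, -0.4]
opening: 0.032
grasp_force: 0.0
```

Emit:
play_rows(steps=[[[0, 0, 0, 0], [0, 0, 0, 0], [0, 0, 0, 0], [0, 0, 0, 0], [0, 0, 0, 0]]], gripper=0.014)

```text
time: 17.75
ee_pos: [0.5735, 0.2995, 0.0749]
tcp_rot: [179.9, 0.2, -89.9]
wrist_force: [-0.5, 0.4, -0.4]
opening: 0.0139
grasp_force: 0.0
```

```bash
python3 - <<'E'
from h import *
L=[]
o=bot.get_obs()["ee_pos"];print(bot.get_obs()["opening"],o)
for n,(x,y,w,h) in dict(side=(220,170,70,90),top=(225,240,60,77)).items():
    c=bot.camera(n); i=c["img"].copy()[y:y+h,x:x+w]; s=400/w
    i=cv2.resize(i,(400,int(h*s)),interpolation=cv2.INTER_CUBIC)[:512]
    L.append(i[:510])
cv2.imwrite("pics/p6.png",np.hstack(L))
E
```

```text
0.013883400476615959 [0.57353868 0.29951398 0.07490046]
```

View pics/p6.png

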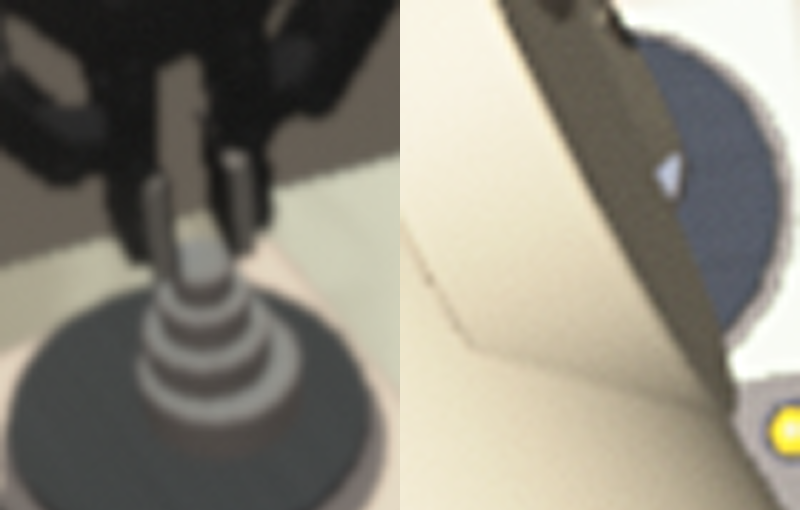

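The side view shows the pads still slightly above the 20 g weight's top. I'll keep probing.

Emit:
play_rows(steps=[[[0, 0, 0, 0], [0, 0, 0, 0], [0, 0, 0.003, 0], [0, 0, 0.003, 0], [0, 0, 0.003, 0]]], gripper=0.032)

```text
time: 18.27
ee_pos: [0.5734, 0.2995, 0.0653]
tcp_rot: [179.9, 0.2, -89.9]
wrist_force: [0.3, -0.3, 0.5]
opening: 0.032
grasp_force: 0.0
```

Emit:
play_rows(steps=[[[0, 0, 0, 0], [0, 0, 0, 0], [0, 0, 0, 0], [0, 0, 0, 0], [0, 0, 0, 0]]], gripper=0.014)

```text
time: 18.68
ee_pos: [0.5735, 0.2995, 0.0659]
tcp_rot: [179.9, 0.2, -89.9]
wrist_force: [-0.2, 0.6, 0.2]
opening: 0.0153
grasp_force: 19.5
```

Emit:
play_rows(steps=[[[0, 0, 0, 0], [0, 0, 0, 0], [0, 0, -0.004, 0], [0, 0, 0, 0], [0, 0, 0, 0]]], gripper=0.026)

```text
time: 19.1
ee_pos: [0.5737, 0.2996, 0.0703]
tcp_rot: [179.9, 0.2, -89.9]
wrist_force: [-0.3, 0.7, 0.1]
opening: 0.0258
grasp_force: 0.0
```

Emit:
play_rows(steps=[[[0, 0, 0, 0], [0, 0, 0, 0], [0, 0, 0, 0], [0, 0, 0, 0], [0, 0, 0, 0]]], gripper=0.014)

```text
time: 19.52
ee_pos: [0.5746, 0.2998, 0.0716]
tcp_rot: [-179.9, 0.3, -89.9]
wrist_force: [0.9, -0.5, 8.5]
opening: 0.014
grasp_force: 4.3
```

The tips touched the top edge of the weight, so they sit about 33.5 mm behind the stated TCP at this opening. I'll open, go to TCP z≈0.065 and grip.

Emit:
play_rows(steps=[[[0, 0, 0, 0], [0, 0, 0, 0], [0, 0, 0.0025, 0], [0, 0, 0.0025, 0], [0, 0, 0, 0]]], gripper=0.028)

```text
time: 19.93
ee_pos: [0.5752, 0.3005, 0.0699]
tcp_rot: [-179.7, 0.4, -89.9]
wrist_force: [-2.9, -2.5, 26.2]
opening: 0.0279
grasp_force: 11.7
```

Emit:
play_rows(steps=[[[0, 0, 0, 0], [0, 0, 0, 0], [0, 0, 0, 0], [0, 0, 0, 0], [0, 0, 0, 0]]])

```text
time: 20.35
ee_pos: [0.5735, 0.2996, 0.0651]
tcp_rot: [179.9, 0.2, -89.9]
wrist_force: [0.2, 0.2, -0.6]
opening: 0.0278
grasp_force: 0.0
```

```bash
python3 - <<'E'
from h import *
L=[]
for n,(x,y,w,h) in dict(side=(215,170,80,100),wrist=(270,205,100,125)).items():
    c=bot.camera(n); i=c["img"][y:y+h,x:x+w]
    L.append(cv2.convertScaleAbs(cv2.resize(i,(400,500),interpolation=cv2.INTER_CUBIC),alpha=1.3))
cv2.imwrite("pics/p7.png",np.hstack(L))
E
```

```text
(no output)
```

View pics/p7.png

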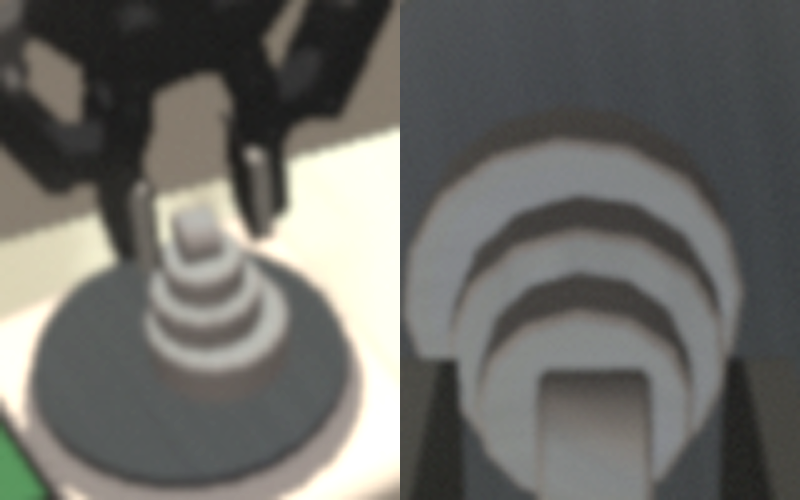

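The picture shows that the wedge contact flipped the 20 g weight. It now stands on its rim on the 50 g, axis along x, centred between the fingers. The rest of the stack is intact. My plan is to pinch it by its flat faces and stand it in the wide 200 recess, topple it flat there, and re-grasp it.

Emit:
play_rows(steps=[[[0, 0, 0, 0], [0, 0, 0, 0], [0, 0, 0, 0], [0, 0, 0, 0], [0, 0, 0, 0]]], gripper=0.005, squeeze=30)

```text
time: 20.87
ee_pos: [0.5734, 0.2995, 0.0646]
tcp_rot: [179.9, 0.2, -89.9]
wrist_force: [-0.3, -0.3, -0.3]
opening: 0.0108
grasp_force: 31.6
```

Emit:
play_rows(steps=[[[0, 0, -0.003, 0], [0, 0, -0.008, 0], [0, 0, -0.012, 0], [0, 0, -0.012, 0], [0, 0, -0.005, 0]]])

```text
time: 21.28
ee_pos: [0.5744, 0.2998, 0.108]
tcp_rot: [-179.9, 0.3, -89.9]
wrist_force: [-0.5, -0.2, 0.5]
opening: 0.0107
grasp_force: 31.6
```

Emit:
play_rows(steps=[[[0.018, 0.004, 0, 0], [0.036, 0.0075, 0, 0], [0.036, 0.0075, 0, 0], [0.036, 0.0075, 0, 0], [0.036, 0.0075, 0, 0]]])

```text
time: 21.7
ee_pos: [0.5395, 0.136, 0.1051]
tcp_rot: [180.0, 0.2, -89.8]
wrist_force: [-1.0, 0.1, -0.2]
opening: 0.0109
grasp_force: 31.6
```

Emit:
play_rows(steps=[[[0.017, 0.003, 0, 0], [0, 0, 0.02, 0], [0, 0, 0.02, 0], [0, 0, 0.02, 0], [0, 0, 0.01, 0]]])

```text
time: 22.12
ee_pos: [0.5362, 0.1202, 0.0328]
tcp_rot: [179.8, 0.2, -89.9]
wrist_force: [-1.4, 0.8, -0.2]
opening: 0.0109
grasp_force: 31.6
```

Emit:
play_rows(steps=[[[0, 0, 0, 0], [0, 0, 0, 0], [0, 0, 0, 0], [0, 0, 0, 0], [0, 0, 0, 0]]])

```text
time: 22.53
ee_pos: [0.5374, 0.1208, 0.0353]
tcp_rot: [180.0, 0.2, -89.9]
wrist_force: [0.9, 0.4, -0.4]
opening: 0.0107
grasp_force: 31.6
```

Emit:
play_rows(steps=[[[0, 0, 0, 0], [0, 0, 0, 0], [0, 0, 0, 0], [0, 0, 0, 0], [0, 0, 0, 0]]])

```text
time: 22.95
ee_pos: [0.5367, 0.1205, 0.0342]
tcp_rot: [179.9, 0.2, -89.9]
wrist_force: [0.7, 0.2, -0.0]
opening: 0.0107
grasp_force: 31.6
```

```bash
python3 - <<'E'
from h import *
for n in("wrist","side","top"):
    c=bot.camera(n)
    for k in blue(c["img"],(100,60,25),(130,255,255),30):
        (u,v),ax,_=cv2.fitEllipse(k) if len(k)>5 else ((0,0),0,0)
        p=onz(c,(u,v),.0165,n=="wrist")[0]
        if abs(p[0]-.58)<.08 and abs(p[1]-.085)<.08: print(n,np.round([u,v,*ax],1),p.round(4))
print(bot.get_obs()["ee_pos"])
E
```

```text
wrist [181.2 253.2  32.2  37.4] [0.6164 0.1112]
wrist [293.1 266.5  73.8  89.6] [0.5515 0.1187]
wrist [311.2 153.5  74.8  75.7] [0.5413 0.0564]
wrist [190.1 137.9  52.2  56. ] [0.606  0.0463]
side [291.8 387.9  24.4  27.9] [0.5391 0.0553]
side [339.2 377.7  17.9  20.7] [0.6043 0.0453]
side [282.5 346.6  27.6  33.6] [0.5492 0.1204]
side [327.8 337.3  11.   13.8] [0.6146 0.1105]
[0.53674167 0.12052543 0.03417112]
```

Emit:
play_rows(steps=[[[0, 0, 0.01, 0], [0, 0, 0.01, 0], [0, 0, 0.01, 0], [0, 0, 0.007, 0], [0, 0, 0.003, 0]]])

```text
time: 23.52
ee_pos: [0.5356, 0.1204, -0.0079]
tcp_rot: [179.8, 0.2, -89.9]
wrist_force: [0.2, -0.6, -1.5]
opening: 0.0107
grasp_force: 31.6
```

Emit:
play_rows(steps=[[[0, 0, 0, 0], [0, 0, 0, 0], [0, 0, 0, 0], [0, 0, 0, 0], [0, 0, 0, 0]]])

```text
time: 23.93
ee_pos: [0.537, 0.1208, -0.0053]
tcp_rot: [179.9, 0.2, -89.9]
wrist_force: [0.4, -0.4, 0.1]
opening: 0.011
grasp_force: 31.6
```

Emit:
play_rows(steps=[[[0, 0, 0.001, 0], [0, 0, 0.001, 0], [0, 0, 0.001, 0], [0, 0, 0.001, 0], [0, 0, 0.001, 0]]])

```text
time: 24.35
ee_pos: [0.5366, 0.1207, -0.011]
tcp_rot: [179.9, 0.2, -89.9]
wrist_force: [-0.5, -0.2, -0.2]
opening: 0.011
grasp_force: 31.6
```

Emit:
play_rows(steps=[[[0, 0, 0, 0], [0, 0, 0, 0], [0, 0, 0, 0], [0, 0, 0, 0], [0, 0, 0, 0]]])

```text
time: 24.77
ee_pos: [0.5367, 0.1207, -0.0108]
tcp_rot: [179.9, 0.2, -89.9]
wrist_force: [-0.4, -0.4, -0.2]
opening: 0.0111
grasp_force: 31.6
```

Emit:
play_rows(steps=[[[0, 0, 0.0007, 0], [0, 0, 0, 0], [0, 0, 0, 0], [0, 0, 0, 0], [0, 0, 0, 0]]])

```text
time: 25.18
ee_pos: [0.5367, 0.1207, -0.0115]
tcp_rot: [179.9, 0.2, -89.9]
wrist_force: [0.7, -0.0, -0.4]
opening: 0.0109
grasp_force: 31.6
```

Emit:
play_rows(steps=[[[0, 0, 0.0007, 0], [0, 0, 0, 0], [0, 0, 0, 0], [0, 0, 0, 0], [0, 0, 0, 0]]])

```text
time: 25.6
ee_pos: [0.5367, 0.1207, -0.0122]
tcp_rot: [179.9, 0.2, -89.9]
wrist_force: [0.0, 0.7, -0.3]
opening: 0.0111
grasp_force: 31.6
```

Emit:
play_rows(steps=[[[0, 0, 0.0006, 0], [0, 0, 0, 0], [0, 0, 0, 0], [0, 0, 0, 0], [0, 0, 0, 0]]])

```text
time: 26.02
ee_pos: [0.5367, 0.1207, -0.0127]
tcp_rot: [179.9, 0.2, -89.9]
wrist_force: [-0.5, 0.1, 1.7]
opening: 0.011
grasp_force: 31.7
```

Emit:
play_rows(steps=[[[0, 0, 0.0006, 0], [0, 0, 0, 0], [0, 0, 0, 0], [0, 0, 0, 0], [0, 0, 0, 0]]])

```text
time: 26.43
ee_pos: [0.5368, 0.1208, -0.0128]
tcp_rot: [179.9, 0.2, -89.9]
wrist_force: [-1.0, -0.0, 5.1]
opening: 0.0107
grasp_force: 32.2
```

Emit:
play_rows(steps=[[[0, 0, -0.0006, 0], [0, 0, 0, 0], [0, 0, 0, 0], [0, 0, 0, 0], [0, 0, 0, 0]]], gripper=0.02)

```text
time: 26.85
ee_pos: [0.5366, 0.1207, -0.013]
tcp_rot: [179.9, 0.2, -89.9]
wrist_force: [0.1, -1.1, -0.3]
opening: 0.0199
grasp_force: 0.0
```

Emit:
play_rows(steps=[[[0, 0, -0.002, 0], [0, 0, -0.002, 0], [0, 0, 0, 0], [0, 0, 0, 0], [0, 0, 0, 0]]], gripper=0.05)

```text
time: 27.27
ee_pos: [0.5367, 0.1207, -0.0088]
tcp_rot: [179.9, 0.2, -89.9]
wrist_force: [-1.1, 0.7, 0.7]
opening: 0.0501
grasp_force: 0.0
```

```bash
python3 - <<'E'
from h import *
o=bot.get_obs();print(o["ee_pos"],o["opening"])
L=[]
for n,(x,y,w,h) in dict(side=(245,310,80,100),wrist=(240,180,120,150)).items():
    c=bot.camera(n); i=c["img"][y:y+h,x:x+w]
    L.append(cv2.convertScaleAbs(cv2.resize(i,(400,500),interpolation=cv2.INTER_CUBIC),alpha=1.3))
cv2.imwrite("pics/p8.png",np.hstack(L))
E
```

```text
[ 0.53671573  0.12069997 -0.0087645 ] 0.05012363687416678
```

View pics/p8.png

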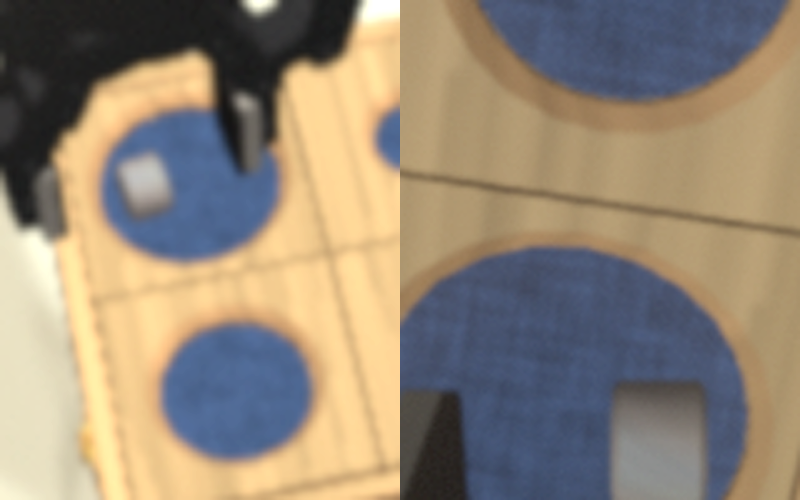

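The side view shows the disc standing on its rim at (145,185) in the crop, inside the 200 recess and between the fingers. Now I'll push it over toward +x with the near finger.

Emit:
play_rows(steps=[[[0, -0.004, 0, 0], [0, -0.004, 0, 0], [0, -0.004, 0, 0], [0, -0.003, 0, 0], [0, -0.002, 0, 0]]])

```text
time: 27.78
ee_pos: [0.5542, 0.1207, -0.0089]
tcp_rot: [179.9, 0.2, -89.9]
wrist_force: [0.4, -0.1, 0.1]
opening: 0.0498
grasp_force: 0.0
```

Emit:
play_rows(steps=[[[0, -0.002, 0, 0], [0, -0.002, 0, 0], [0, -0.002, 0, 0], [0, -0.002, 0, 0], [0, -0.002, 0, 0]]])

```text
time: 28.2
ee_pos: [0.5638, 0.1208, -0.0088]
tcp_rot: [179.9, 0.2, -89.9]
wrist_force: [0.4, 0.3, -0.6]
opening: 0.05
grasp_force: 0.1
```

Emit:
play_rows(steps=[[[0, -0.002, 0, 0], [0, -0.002, 0, 0], [0, -0.002, 0, 0], [0, 0, 0, 0], [0, 0, 0, 0]]])

```text
time: 28.62
ee_pos: [0.5698, 0.1208, -0.0089]
tcp_rot: [179.9, 0.2, -89.9]
wrist_force: [0.4, -0.0, 0.2]
opening: 0.0499
grasp_force: 0.0
```

```bash
python3 - <<'E'
from h import *
o=bot.get_obs();print(o["ee_pos"],o["opening"])
c=bot.camera("side");i=c["img"][325:370,255:312]
m=cv2.inRange(cv2.cvtColor(i,cv2.COLOR_BGR2HSV),(0,0,90),(180,70,255))
for r in m: print("".join(".#"[v>0] for v in r))
E
```

```text
[ 0.5697507   0.12077574 -0.00891335] 0.04990684013585822Traceback (most recent call last):
  File "<stdin>", line 5, in <module>
  File "<stdin>", line 5, in <genexpr>
TypeError: string indices must be integers, not 'numpy.bool'
```

```bash
python3 - <<'E'
from h import *
c=bot.camera("side");cv2.imwrite("/tmp/s9.png",c["img"]);i=c["img"][325:370,255:312]
m=cv2.inRange(cv2.cvtColor(i,cv2.COLOR_BGR2HSV),(0,0,90),(180,70,255))
for r in m: print("".join("#" if v else "." for v in r))
E
```

```text
.........................................................
.........................................................
.........................................................
.........................................................
.........................................................
.........................................................
..........................####...........................
..........................##########.....................
..................................####...................
.....................................###.................
.......................................##................
.......................#................##...............
.......................#..#####..........##..............
..........................######..........##.............
..........................#######..........#.............
............#............########..........##............
...........##............########...........#............
...........#.............#########..........##...........
..........##.............#########...........#..........
[... 809 characters left out ...]
....
#..............##....................###.................
#...............###................####..................
#.................####...........####....................
#...................###############......................
##......................#######..........................
##.......................................................
##.......................................................
##.......................................................
##.......................................................
###......................................................
###......................................................
###......................................................
```

The disc slid instead of tipping, because the felt is slippery. I'll push it on to the recess wall so its lower edge is blocked and it tips over the rim.

Emit:
play_rows(steps=[[[0, -0.003, 0, 0], [0, -0.004, 0, 0], [0, -0.004, 0, 0], [0, -0.004, 0, 0], [0, -0.002, 0, 0]]])

```text
time: 29.13
ee_pos: [0.5874, 0.1208, -0.0089]
tcp_rot: [179.9, 0.2, -89.9]
wrist_force: [-0.0, 0.0, -1.0]
opening: 0.0501
grasp_force: 0.1
```

Emit:
play_rows(steps=[[[0, -0.0015, -0.0005, 0], [0, -0.0015, -0.0005, 0], [0, -0.0015, 0, 0], [0, -0.0015, 0, 0], [0, -0.0015, 0, 0]]])

```text
time: 29.55
ee_pos: [0.5928, 0.121, -0.0072]
tcp_rot: [179.8, 0.2, -89.9]
wrist_force: [-12.5, 0.6, 15.6]
opening: 0.0499
grasp_force: 8.6
```

Emit:
play_rows(steps=[[[0, -0.0015, 0, 0], [0, -0.0015, 0, 0], [0, -0.0015, 0, 0], [0, 0, 0, 0], [0, 0, 0, 0]]])

```text
time: 29.97
ee_pos: [0.5998, 0.121, -0.0051]
tcp_rot: [-179.9, 0.2, -89.9]
wrist_force: [-3.5, -1.3, 17.1]
opening: 0.05
grasp_force: 8.5
```

```bash
cat >> h.py <<'E'
def show(i,lo=(0,0,90),hi=(180,70,255)):
    for r in cv2.inRange(cv2.cvtColor(i,cv2.COLOR_BGR2HSV),lo,hi): print("".join("#" if v else "." for v in r))
E
python3 - <<'E'
from h import *
c=bot.camera("side");cv2.imwrite("/tmp/s10.png",c["img"]);show(c["img"][315:360,275:345]);print(bot.get_obs()["ee_pos"])
E
```

```text
................................########.....................###......
..................................#...........................#.......
......................................................................
......................................................................
......................................................................
......................................................................
......................................................................
......................................................................
...............................................................#......
...............................................................#......
..............................................................##......
..............................................................#.......
........................##...................................#........
.......................###............................................
.......................##.............................................
...................................
[... 1432 characters left out ...]
.......................
........................##............................................
.......................##.............................................
.......................#..............................................
......................##..............................................
.....................##...............................................
....................##................................................
...................##.................................................
.................###..................................................
...............####...................................................
[ 0.59990081  0.12102641 -0.00512567]
```

Emit:
play_rows(steps=[[[0, 0, -0.003, 0], [0, 0, -0.006, 0], [0, 0, -0.01, 0], [0, 0, -0.01, 0], [0, 0, -0.01, 0]]])

```text
time: 30.43
ee_pos: [0.5989, 0.1207, 0.0322]
tcp_rot: [179.9, 0.2, -89.9]
wrist_force: [-1.3, 0.2, 0.5]
opening: 0.0498
grasp_force: 0.0
```

Emit:
play_rows(steps=[[[0.01, 0, -0.01, 0], [0.01, 0, -0.01, 0], [0.01, 0, -0.01, 0], [0.01, 0, 0, 0], [0, 0, 0, 0]]])

```text
time: 30.85
ee_pos: [0.5993, 0.0783, 0.0617]
tcp_rot: [180.0, 0.2, -90.0]
wrist_force: [-0.2, -0.2, -0.6]
opening: 0.0498
grasp_force: 0.0
```

```bash
python3 - <<'E'
from h import *
c=bot.camera("side");i=c["img"];cv2.imwrite("/tmp/s11.png",i)
h=cv2.cvtColor(i,cv2.COLOR_BGR2HSV)[315:360,270:345]
for r in h: print("".join("b" if 95<p[0]<135 and p[1]>90 else ("#" if p[1]<70 else ("k" if p[2]<60 else ".")) for p in r))
print(bot.get_obs()["ee_pos"])
E
```

```text
###########################################..............................kk
##########################################k...............................k
##########################################................................k
#########################################k.................................
#########################################..................................
#########################################..................................
#############..k########################k..................................
########........k#######################...................................
###..............########################..................................
.................k#######k.k#############..................................
..................######k...#############..................................
..................k####k....k############..................................
...................kk.......k############..................................
.............................############..................................
.............................#######
[... 1654 characters left out ...]
bbbbbbbbbbb##............................................
bbbbbbbbbbbbbbbbbbbbbbbbbbbb##.............................................
bbbbbbbbbbbbbbbbbbbbbbbbbbbb#..............................................
bbbbbbbbbbbbbbbbbbbbbbbbbbb##..............................................
bbbbbbbbbbbbbbbbbbbbbbbbbb##...............................................
bbbbbbbbbbbbbbbbbbbbbbbbb##................................................
#bbbbbbbbbbbbbbbbbbbbbbb##.................................................
##.bbbbbbbbbbbbbbbbbbb###..................................................
.###.bbbbbbbbbbbbbbb####...................................................
[0.59896644 0.07911735 0.06093273]
```

Emit:
play_rows(steps=[[[-0.025, 0, 0, 0], [-0.025, 0, 0, 0], [-0.025, 0, 0, 0], [-0.025, 0, 0, 0], [-0.02, 0, 0, 0]]])

```text
time: 31.32
ee_pos: [0.598, 0.2022, 0.0604]
tcp_rot: [179.8, 0.2, -89.9]
wrist_force: [0.9, 0.6, 0.2]
opening: 0.05
grasp_force: 0.0
```

```bash
python3 - <<'E'
from h import *
L=[]
for n,(x,y,w,h) in dict(side=(270,310,60,75),wrist=(0,0,0,0)).items():
    c=bot.camera(n); print(n,proj(c,(.578,.121,.025),n=="wrist"))
    if n=="wrist":
        p=proj(c,(.578,.121,.025),1); x,y=(p-[80,100]).astype(int); w,h=160,200
        x=max(x,0);y=max(y,0)
    i=c["img"][y:y+h,x:x+w]; print(n,x,y,w,h,i.shape)
    L.append(cv2.convertScaleAbs(cv2.resize(i,(400,500),interpolation=cv2.INTER_CUBIC),alpha=1.3 if n=="side" else 1.5))
    cv2.imwrite(f"/tmp/{n}12.png",c["img"])
cv2.imwrite("pics/p9.png",np.hstack(L)); print(bot.get_obs()["ee_pos"])
E
```

```text
side [301.20237807 336.50762367]
side 270 310 60 75 (75, 60, 3)
wrist [355.7407932  116.97132198]
wrist 275 16 160 200 (200, 160, 3)
[0.59790888 0.20327495 0.06019202]
```

View pics/p9.png

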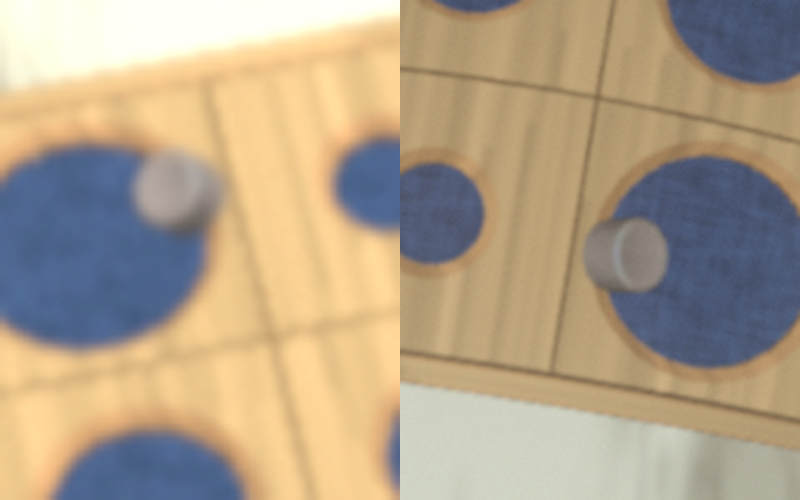

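The disc leans over the recess rim near (0.577, 0.121), tilted about 50–60° toward lying flat. I'll turn the tool 90° and grip it across its diameter along y. Pressing it down in its own recess should then rotate it flat.

```bash
python3 - <<'E'
from h import *
c=bot.camera("wrist")
for z in(.025,.03): print(onz(c,[(275+227/2.5,16+255/2.5),(275+238/2.5,16+255/2.5)],z,True).round(4))
s=bot.camera("side")
print(onz(s,[(270+178/6.67,310+190/6.67)],.027).round(4))
E
```

```text
[[0.5724 0.1196]
 [0.5699 0.1195]]
[[0.573  0.1197]
 [0.5706 0.1196]]
[[0.5705 0.1191]]
```

Emit:
play_rows(steps=[[[0, 0, -0.005, 0.121], [0, 0, -0.005, 0.121], [0, 0, 0, 0.121], [0, 0, 0, 0.121], [0, 0, 0, 0.121]]], gripper=0.03)

```text
time: 31.93
ee_pos: [0.5986, 0.1992, 0.0711]
tcp_rot: [179.8, 0.1, -125.0]
wrist_force: [0.8, -0.1, -0.4]
opening: 0.0302
grasp_force: 0.0
```

Emit:
play_rows(steps=[[[0, 0, 0, 0.121], [0, 0, 0, 0.121], [0, 0, 0, 0.121], [0, 0, 0, 0.121], [0, 0, 0, 0.121]]])

```text
time: 32.35
ee_pos: [0.5986, 0.1992, 0.071]
tcp_rot: [179.8, -0.1, -159.6]
wrist_force: [0.6, 0.3, -0.4]
opening: 0.0303
grasp_force: 0.0
```

Emit:
play_rows(steps=[[[0, 0, 0, 0.121], [0, 0, 0, 0.121], [0, 0, 0, 0.119], [0, 0, 0, 0], [0, 0, 0, 0]]])

```text
time: 32.77
ee_pos: [0.5986, 0.1996, 0.0711]
tcp_rot: [179.8, -0.1, -179.7]
wrist_force: [-0.3, -0.3, -0.5]
opening: 0.0299
grasp_force: 0.0
```

Emit:
play_rows(steps=[[[0.007, -0.02, 0, 0], [0.007, -0.02, 0, 0], [0.007, -0.02, 0, 0], [0.0066, -0.02, 0.01, 0], [0, 0, 0.015, 0]]])

```text
time: 33.18
ee_pos: [0.5712, 0.1176, 0.0475]
tcp_rot: [179.8, 0.0, -179.8]
wrist_force: [-0.1, 0.3, -0.1]
opening: 0.0302
grasp_force: 0.0
```

Emit:
play_rows(steps=[[[0, 0, 0.015, 0], [0, 0, 0.015, 0], [0, 0, 0.008, 0], [0, 0, 0, 0], [0, 0, 0, 0]]])

```text
time: 33.6
ee_pos: [0.5709, 0.1205, 0.0082]
tcp_rot: [179.8, -0.1, -179.8]
wrist_force: [0.1, 1.3, -0.1]
opening: 0.03
grasp_force: 0.0
```

Emit:
play_rows(steps=[[[0, 0, 0.005, 0], [0, 0, 0.005, 0], [0, 0, 0.005, 0], [0, 0, 0.003, 0], [0, 0, 0, 0]]])

```text
time: 34.02
ee_pos: [0.5706, 0.1207, -0.0107]
tcp_rot: [179.8, -0.2, -179.9]
wrist_force: [-0.0, 0.0, 0.5]
opening: 0.0302
grasp_force: 0.0
```

Emit:
play_rows(steps=[[[0, 0, 0, 0], [0, 0, 0, 0], [0, 0, 0, 0], [0, 0, 0, 0], [0, 0, 0, 0]]])

```text
time: 34.43
ee_pos: [0.5712, 0.1208, -0.0097]
tcp_rot: [179.8, -0.1, -179.9]
wrist_force: [-0.2, -0.4, 0.0]
opening: 0.0301
grasp_force: 0.0
```

Emit:
play_rows(steps=[[[0, 0, 0, 0], [0, 0, 0, 0], [0, 0, 0, 0], [0, 0, 0, 0], [0, 0, 0, 0]]], gripper=0.01, squeeze=25)

```text
time: 34.85
ee_pos: [0.5711, 0.1208, -0.0098]
tcp_rot: [179.8, -0.1, -179.9]
wrist_force: [-0.3, -0.0, 1.0]
opening: 0.0154
grasp_force: 24.4
```

Emit:
play_rows(steps=[[[0, 0, 0, 0], [0, 0, -0.003, 0], [0, 0, -0.005, 0], [0, 0, -0.005, 0], [0, 0, -0.007, 0]]])

```text
time: 35.27
ee_pos: [0.571, 0.1206, 0.0106]
tcp_rot: [179.8, -0.1, -179.9]
wrist_force: [0.1, 0.5, 0.7]
opening: 0.015
grasp_force: 24.4
```

```bash
python3 - <<'E'
from h import *
for n,(x,y,w,h) in dict(wrist=(270,225,100,110),side=(265,305,70,50)).items():
    c=bot.camera(n); i=c["img"];cv2.imwrite(f"/tmp/{n}13.png",i)
    H=cv2.cvtColor(i,cv2.COLOR_BGR2HSV)[y:y+h,x:x+w]
    if n=="wrist": H=H[::2]
    for r in H: print("".join("b" if 95<p[0]<135 and p[1]>90 else ("k" if p[2]<45 else ("#" if p[1]<60 else ".")) for p in r))
print(bot.get_obs()["ee_pos"],bot.get_obs()["opening"])
E
```

```text
..#.........b.bbbb.bbbbbbbbbbbbbbbbbbbbbbbbbbbbbbbbbbbbbbbbbbbbbbbbbbbbbbbbbbbbb.b..b......bb....##.
.##............bb.bb.bbbbbbbbbbbbbbbbbbbbbbbbbbbbbbbbbbbbbbbbbb.bbbbbbbbbbbbbbbbbb..bb..b..b......#.
##...............bbbbbbbb..bbbbbbbbbbbbbbbbbbbbbbbbbbbbbbbbbbbbbbbbbbbbbbbbbbbbbbbbbbbbbbbbbb.....##
#...b..........bb.bbbbbbbbbbbbbbbbbbbbbbbbbbbbbbbbbbbbbbbbbbbbbbbbbbbbbbbbbbbbbbbbbbbbbbbbbbbbbbbb.#
...bbb..b...bbbbbbbbb.bbb.bbbbbbbbbbbbbbbbbbbbbbbbbbbbbbbbbbbbbbbbbbbbbbbbbbbbbbbbbbbbb.bbbbbbbbbb..
................b.bbbbbbbbbbbbbbbbbbbbbbbbbbbbbbbbbbbbbbbbbbbbbbbbbbbbbbbbbbbbbbbbbbbbbbbbbbbbbbbb.b
.bbb.....bbb...bbbbbbbbbbb.bbbbbbbbbbbbbbbbbbbbbbbbbbbbbbbbbbbbbbbbbbbbbbbbbbbbbbbbbbbbbbbbbbbbbb..b
bbb.bb.bbbbbbbbbbbbbbbbbbbbbbbbbbbbbbbbbbbbbbbbbbbbbbbbbbbbbbbbbbbbbbbbbbbbbbbbbbbbbbbbbbb.bb.....b.
.bbbb..bbb.bbbbbbbbbbbbbbbbbbbbbbbbbbbbbbbbbbbbbbbbbbbbbbbbbbbbbbbbbbbbbbbbbbbbbbbbbbbbbbbbbbbbb..b.
..b.....bbbbbbbbbbbbbbbbbbbbbbbbbbbbbbbbbbbbbbbbbbbbbbbbbbbbbbbbbbbbbbbbbbbbbbbbbbbbbbbbbbbbbb......
bbbb...bbbbbbbb.bbbbbbbbbbbbbbbbbbbbbbbbbbbbbbbbbbbbbbbbbbbbbbbbbbbbbbbbbbbbbbbbbbbbbbbbbb
[... 7360 characters left out ...]
.....
#.bbbbbbbbbbbbbbbbbbbbbbbbbbbbbbbbb#..................................
#bbbbbbbbbbbbbbbbbbbbbbbbbbbbbbbbbb#..................................
#bbbbbbbbbbbbbbbbbbbbbbbbbbbbbbbbbb#..................................
#bbbbbbbbbbbbbbbbbbbbbbbbbbbbbbbbb.#..................................
#.bbbbbbbbbbbbbbbbbbbbbbbbbbbbbbbb.#..................................
#.bbbbbbbbbbbbbbbbbbbbbbbbbbbbbbbb#...................................
.#bbbbbbbbbbbbbbbbbbbbbbbbbbbbbbb.#...................................
.#.bbbbbbbbbbbbbbbbbbbbbbbbbbbbbb#....................................
.##bbbbbbbbbbbbbbbbbbbbbbbbbbbbb##....................................
[0.57201421 0.12087921 0.01188799] 0.015150658265153355
```

Emit:
play_rows(steps=[[[-0.0145, -0.0033, 0, 0], [-0.0145, -0.0033, 0, 0], [-0.0145, -0.0033, 0, 0], [0, 0, 0.005, 0], [0, 0, 0.005, 0]]])

```text
time: 35.78
ee_pos: [0.6147, 0.1108, -0.0004]
tcp_rot: [179.8, -0.1, -179.9]
wrist_force: [-0.9, -0.8, 0.3]
opening: 0.015
grasp_force: 24.4
```

Emit:
play_rows(steps=[[[0, 0, 0, 0], [0, 0, 0, 0], [0, 0, 0, 0], [0, 0, 0, 0], [0, 0, 0, 0]]])

```text
time: 36.2
ee_pos: [0.6145, 0.111, 0.0004]
tcp_rot: [179.8, -0.1, -179.9]
wrist_force: [0.9, 0.2, -0.2]
opening: 0.0153
grasp_force: 24.4
```

Emit:
play_rows(steps=[[[0, 0, 0.003, 0], [0, 0, 0.003, 0], [0, 0, 0.002, 0], [0, 0, 0, 0], [0, 0, 0, 0]]])

```text
time: 36.62
ee_pos: [0.6144, 0.1109, -0.0083]
tcp_rot: [179.8, -0.1, -179.9]
wrist_force: [0.5, 0.4, -0.4]
opening: 0.0152
grasp_force: 24.4
```

Emit:
play_rows(steps=[[[0, 0, 0.001, 0], [0, 0, 0, 0], [0, 0, 0.001, 0], [0, 0, 0, 0], [0, 0, 0, 0]]])

```text
time: 37.03
ee_pos: [0.6147, 0.111, -0.0099]
tcp_rot: [179.8, -0.1, -179.9]
wrist_force: [0.2, 0.1, 1.6]
opening: 0.0149
grasp_force: 24.4
```

Emit:
play_rows(steps=[[[0, 0, 0.0005, 0], [0, 0, 0.0005, 0], [0, 0, 0.0005, 0], [0, 0, 0, 0], [0, 0, 0, 0]]])

```text
time: 37.45
ee_pos: [0.6151, 0.111, -0.0105]
tcp_rot: [179.8, -0.0, -179.9]
wrist_force: [-0.5, -0.7, 6.4]
opening: 0.015
grasp_force: 24.9
```

Emit:
play_rows(steps=[[[0, 0, 0.0005, 0], [0, 0, 0.0005, 0], [0, 0, 0, 0], [0, 0, 0, 0], [0, 0, 0, 0]]])

```text
time: 37.87
ee_pos: [0.6154, 0.111, -0.0109]
tcp_rot: [179.8, 0.0, -179.9]
wrist_force: [-1.8, 0.2, 10.4]
opening: 0.015
grasp_force: 25.2
```

Emit:
play_rows(steps=[[[0, 0, 0.0005, 0], [0, 0, 0.0005, 0], [0, 0, 0.0005, 0], [0, 0, 0, 0], [0, 0, 0, 0]]], squeeze=20)

```text
time: 38.28
ee_pos: [0.6159, 0.111, -0.0113]
tcp_rot: [179.8, 0.1, -179.9]
wrist_force: [-3.5, -1.7, 16.6]
opening: 0.015
grasp_force: 25.7
```

Emit:
play_rows(steps=[[[0, 0, 0, 0], [0, 0, 0, 0], [0, 0, 0, 0], [0, 0, 0, 0], [0, 0, 0, 0]]])

```text
time: 38.7
ee_pos: [0.6159, 0.1111, -0.0113]
tcp_rot: [179.8, 0.1, -179.9]
wrist_force: [-2.0, -1.3, 16.7]
opening: 0.0149
grasp_force: 25.7
```

Emit:
play_rows(steps=[[[0, 0, -0.0008, 0], [0, 0, -0.0008, 0], [0, 0, -0.0004, 0], [0, 0, 0, 0], [0, 0, 0, 0]]])

```text
time: 39.12
ee_pos: [0.6153, 0.111, -0.0107]
tcp_rot: [179.8, 0.0, -179.9]
wrist_force: [-1.1, -0.9, 8.7]
opening: 0.0153
grasp_force: 25.0
```

Emit:
play_rows(steps=[[[0, 0, 0, 0], [0, 0, 0, 0], [0, 0, 0, 0], [0, 0, 0, 0], [0, 0, 0, 0]]], gripper=0.025)

```text
time: 39.53
ee_pos: [0.6144, 0.1109, -0.0123]
tcp_rot: [179.8, -0.1, -179.9]
wrist_force: [0.6, 0.4, -0.0]
opening: 0.0249
grasp_force: 0.0
```

Emit:
play_rows(steps=[[[0, 0, -0.005, 0], [0, 0, -0.01, 0], [0, 0, -0.02, 0], [-0.02, 0, -0.02, 0], [-0.02, 0, -0.02, 0]]])

```text
time: 39.95
ee_pos: [0.6548, 0.1109, 0.0653]
tcp_rot: [179.8, -0.1, -179.9]
wrist_force: [0.5, -0.0, 0.1]
opening: 0.0248
grasp_force: 0.0
```

Emit:
play_rows(steps=[[[-0.015, 0, 0, 0], [-0.015, 0, 0, 0], [-0.01, 0, 0, 0], [0, 0, 0, 0], [0, 0, 0, 0]]])

```text
time: 40.37
ee_pos: [0.6947, 0.1108, 0.0631]
tcp_rot: [179.8, -0.1, -179.9]
wrist_force: [-0.9, -0.5, 0.6]
opening: 0.0247
grasp_force: 0.0
```

```bash
cat >> h.py <<'E'
def asc(n,p,w,h,st=1,sx=1):
    c=bot.camera(n); u,v=proj(c,p,n=="wrist").astype(int); x,y=max(u-w//2,0),max(v-h//2,0); print(n,"origin",x,y)
    H=cv2.cvtColor(c["img"],cv2.COLOR_BGR2HSV)[y:y+h:st,x:x+w:sx]
    for r in H: print("".join("b" if 95<p[0]<135 and p[1]>90 else ("k" if p[2]<45 else ("." if p[1]>60 else chr(48+p[2]//26))) for p in r))
    return c
E
python3 - <<'E'
from h import *
print(bot.get_obs()["ee_pos"])
asc("wrist",(.6153,.1111,.02),64,60,2); asc("side",(.6153,.1111,.02),34,30)
E
```

```text
[0.69473626 0.11080358 0.06312516]
wrist origin 285 93
................................................................
................................................................
................................................................
................................................................
................................................................
................................................................
................................................................
..........................333333333233333.......................
......................3333...............32233..................
....................33.......................333................
..................333...........................33..............
.................3...............................323............
...............33..............333333..............23...........
..............33.........33333333333333333..........3...........
..............33.......333334444444444433333........33..........
..............2......3333444444444444444444333.......3..........
.....
[... 1274 characters left out ...]

...............5555555556.........
.............445555555555.........
............34455555555556........
...........3.4455555555555........
..........3.b.455555555555........
.........44bb.345555555555........
.........4.bbb33455555554.........
.........4bbbb33344554443.........
.........4bbbb.2333443333.........
.........4.bbb.3233333333.........
.........54bbbb.332332334.........
..........44bbbb..3333334.........
...........44.bbbb..3334..........
............5444...334............
...............44444..............
..................................
..................................
..................................
..................................
..................................
```

```bash
python3 - <<'E'
from h import *
c=bot.camera("side"); print(onz(c,[(330.5,332.8),(327.8,337.3)],.027).round(4))
g=c["img"].astype(int).mean(2)[324:350,316:342]
for r in g: print(" ".join("%3d"%v for v in r))
w=bot.camera("wrist"); print(onz(w,[(285+33,93+40)],.027,True).round(4), onz(w,[(285+33,93+34)],.0165,True).round(4))
E
```

```text
[[0.6184 0.11  ]
 [0.6119 0.1045]]
154 154 161 165 163 157 150 148 146 147 150 155 158 160 158 156 155 155 156 153 150 146 144 144 146 146
155 153 159 166 165 159 151 148 146 146 148 152 157 159 158 157 156 155 156 154 152 147 145 144 145 147
156 153 157 164 166 160 152 147 143 142 145 148 151 155 156 155 154 155 155 155 152 148 144 143 144 147
157 154 154 161 166 161 153 145 140 137 137 140 145 148 150 151 151 152 153 154 152 149 145 143 144 147
158 154 153 159 164 161 151 143 135 132 131 136 141 145 148 149 148 149 150 152 153 150 146 143 143 146
159 156 152 155 158 157 149 140 130 127 132 138 146 148 148 149 148 146 147 148 150 150 146 144 143 146
159 155 151 149 151 150 144 132 122 123 133 144 149 151 150 149 148 146 145 145 146 147 146 144 141 145
160 156 150 144 142 138 128 117 111 120 137 147 150 150 150 148 147 146 145 144 141 142 145 144 141 145
159 155 148 140 132 121 108 100 103 119 139 147 149 148 149 148 147 148 147 144 138 137 143 144 143 145
159 155 146 137 124 106  92  88  95 115 136 146 148 149 148 148 148 147 147 142 134 132 138 143 143 144
159 155 146 134 117  97  
[... 974 characters left out ...]
 105 118 131 142 148 151 154 154 152 149
148 153 159 160 156 149 141 135 131 124 117 111 108 107 110 116 126 136 147 153 154 153 153 153 152 150
148 152 157 160 158 153 149 146 148 147 141 133 128 127 130 137 142 148 155 157 156 154 154 154 152 150
149 149 156 160 160 155 151 150 155 159 156 148 143 139 142 146 151 152 157 158 157 154 153 154 153 151
148 148 153 159 159 156 152 152 157 163 162 155 148 144 145 149 152 153 155 158 157 154 153 153 153 151
150 147 152 158 160 157 154 153 158 163 165 158 151 146 144 148 152 153 155 158 158 155 153 153 153 152
152 147 150 156 160 158 155 154 157 162 164 160 152 146 144 147 151 153 154 157 158 156 153 153 154 152
[[0.6204 0.1113]] [[0.6169 0.1113]]
```

Emit:
play_rows(steps=[[[0.019, 0, 0, 0], [0.019, 0, 0, 0], [0.019, 0, 0.01, 0], [0.018, 0, 0.015, 0], [0, 0, 0.015, 0]]], gripper=0)

```text
time: 40.98
ee_pos: [0.617, 0.111, 0.0237]
tcp_rot: [179.8, -0.1, -179.9]
wrist_force: [0.2, -0.6, 0.1]
opening: -0.0002
grasp_force: 0.0
```

Emit:
play_rows(steps=[[[0, 0, 0.015, 0], [0, 0, 0.004, 0], [0, 0, 0, 0], [0, 0, 0, 0], [0, 0, 0, 0]]])

```text
time: 41.4
ee_pos: [0.6202, 0.111, 0.0052]
tcp_rot: [179.8, -0.0, -179.9]
wrist_force: [-0.3, 0.5, -0.2]
opening: 0.0002
grasp_force: 0.0
```

Emit:
play_rows(steps=[[[0, 0, 0.0025, 0], [0, 0, 0.0025, 0], [0, 0, 0.0015, 0], [0, 0, 0, 0], [0, 0, 0, 0]]])

```text
time: 41.82
ee_pos: [0.6195, 0.1109, -0.0027]
tcp_rot: [179.8, -0.1, -179.9]
wrist_force: [0.4, -0.5, -0.5]
opening: 0.0001
grasp_force: 0.0
```

Emit:
play_rows(steps=[[[0, 0, 0.0007, 0], [0, 0, 0, 0], [0, 0, 0.0007, 0], [0, 0, 0, 0], [0, 0, 0, 0]]])

```text
time: 42.23
ee_pos: [0.6196, 0.1109, -0.0039]
tcp_rot: [179.8, -0.1, -179.9]
wrist_force: [-0.1, 0.4, 0.0]
opening: 0.0
grasp_force: 0.0
```

Emit:
play_rows(steps=[[[0, 0, 0.001, 0], [0, 0, 0.001, 0], [0, 0, 0, 0], [0, 0, 0, 0], [0, 0, 0, 0]]])

```text
time: 42.65
ee_pos: [0.6196, 0.1109, -0.0059]
tcp_rot: [179.8, -0.1, -179.9]
wrist_force: [-0.2, -0.2, 0.1]
opening: 0.0002
grasp_force: 0.0
```

Emit:
play_rows(steps=[[[0, 0, 0.0007, 0], [0, 0, 0.0007, 0], [0, 0, 0, 0], [0, 0, 0, 0], [0, 0, 0, 0]]])

```text
time: 43.07
ee_pos: [0.6198, 0.111, -0.0062]
tcp_rot: [179.8, -0.1, -179.9]
wrist_force: [-3.2, -0.8, 7.9]
opening: -0.0
grasp_force: 3.6
```

Contact came at the height expected for a disc lying flat, so the 20 g is home. Next is the 50 g.

Emit:
play_rows(steps=[[[0, 0, -0.01, 0], [0, 0, -0.02, 0], [0, 0, -0.025, 0], [0.01, 0.03, -0.025, 0], [0.012, 0.04, 0, 0]]], gripper=0.045)

```text
time: 43.48
ee_pos: [0.6003, 0.1796, 0.0792]
tcp_rot: [179.7, 0.3, 179.9]
wrist_force: [1.2, 1.9, 0.7]
opening: 0.0451
grasp_force: 0.0
```

Emit:
play_rows(steps=[[[0.012, 0.04, 0, 0], [0.012, 0.04, 0, 0], [0, 0.039, 0, 0], [0, 0, 0, 0], [0, 0, 0, 0]]])

```text
time: 43.9
ee_pos: [0.5729, 0.3014, 0.0736]
tcp_rot: [179.8, -0.1, -179.7]
wrist_force: [0.8, -0.3, 0.3]
opening: 0.0451
grasp_force: 0.0
```

Emit:
play_rows(steps=[[[0, 0, 0, 0], [0, 0, 0, 0], [0, 0, 0, 0], [0, 0, 0, 0], [0, 0, 0, 0]]])

```text
time: 44.32
ee_pos: [0.5738, 0.2984, 0.0736]
tcp_rot: [179.8, -0.1, -180.0]
wrist_force: [0.8, 0.4, -0.4]
opening: 0.0452
grasp_force: 0.0
```

```bash
python3 - <<'E'
from h import *
print(bot.get_obs()["ee_pos"])
asc("wrist",(.5745,.300,.08),90,100,3)
E
```

```text
[0.57378375 0.29844146 0.07362524]
wrist origin 275 236
222222222222222222222222222222222222222222222222222222222222222222222222222222222222222222
222222222222222222222222222222222222222222222222222222222222222222222222222222222222222222
222222222222222222222222222222222333333433333333333333322222222222222222222222222222222222
222222222222222222222223333344444444444444444444444444444433332222222222222222222222222222
222222222222222222233444444444444444433333333333333333444444444433322222222222222222222222
222222222222223334444444444444433222222222222222222222222233334444444332222222222222222222
222222222223344444444444443322222222222222222222222222222222222223344444332222222222222222
222222222334444444444432222222222333333333344444444443333322222222223444444322222222222222
222222233444444444443222222233334444444444444444444444444444433333222223444443222222222222
222223344444444444322223333444444444444444444444444444444444444444333222234444432222222222
222233444444444432222334444444444444444433333333333333344444444444444433223444443222222222
2223344444444443223334444444444433322222222
[... 1349 characters left out ...]
333444444444444444444444444444444444433222222222222222222222223
666543322222222222222222222222233444444444444444444444444444332222222222222222222223345566
666666665544333222222222222222222222333333444444443333333322222222222222222223345556666666
666666666666666655544333222222222222222222222222222222222222222222333344555555666666666666
666666666666666666666666665555444444433333323333333333344444455555666666666666666666666666
666666666666666666666666666666666666666666666666666666666666666666666666666666666666666666
666666666666666666666666666666666666666666666666666666666666666666666666666666666666666666
666666666666666666666666666666666666666666666666666666666666666666666666666666666666666666
```

```bash
python3 - <<'E'
from h import *
c=bot.camera("wrist");o=bot.get_obs()["ee_pos"];print(o)
print("w50",onz(c,(321,298),.092,True),"tcp proj",proj(c,o+[0,0,.0335],1))
E
```

```text
[0.57365865 0.29876454 0.07354281]
w50 [[0.57492569 0.30038014]] tcp proj [317.68864833 310.44050225]
```

Emit:
play_rows(steps=[[[0, 0.001, 0.006, 0], [0, 0, 0.006, 0], [0, 0, 0.005, 0], [0, 0, 0.003, 0], [0, 0, 0.0015, 0]]])

```text
time: 44.83
ee_pos: [0.573, 0.3002, 0.0508]
tcp_rot: [179.8, -0.2, -179.9]
wrist_force: [-0.3, -0.1, 0.9]
opening: 0.0451
grasp_force: 0.0
```

Emit:
play_rows(steps=[[[0, 0, 0, 0], [0, 0, 0, 0], [0, 0, 0, 0], [0, 0, 0, 0], [0, 0, 0, 0]]])

```text
time: 45.25
ee_pos: [0.5735, 0.3005, 0.0522]
tcp_rot: [179.8, -0.1, -179.9]
wrist_force: [0.0, 0.5, 0.4]
opening: 0.0451
grasp_force: 0.0
```

Emit:
play_rows(steps=[[[0, 0, 0, 0], [0, 0, 0, 0], [0, 0, 0, 0], [0, 0, 0, 0], [0, 0, 0, 0]]])

```text
time: 45.67
ee_pos: [0.5734, 0.3004, 0.0519]
tcp_rot: [179.8, -0.1, -179.9]
wrist_force: [0.9, -0.4, 0.1]
opening: 0.045
grasp_force: 0.0
```

Emit:
play_rows(steps=[[[0, 0, 0, 0], [0, 0, 0, 0], [0, 0, 0, 0], [0, 0, 0, 0], [0, 0, 0, 0]]], gripper=0.015, squeeze=30)

```text
time: 46.08
ee_pos: [0.5735, 0.3004, 0.0521]
tcp_rot: [179.8, -0.1, -179.9]
wrist_force: [-0.2, 1.1, 2.8]
opening: 0.0231
grasp_force: 29.4
```

Emit:
play_rows(steps=[[[0, 0, 0, 0], [0, 0, 0, 0], [0, 0, 0, 0], [0, 0, 0, 0], [0, 0, 0, 0]]])

```text
time: 46.5
ee_pos: [0.5735, 0.3004, 0.0522]
tcp_rot: [179.8, -0.1, -179.9]
wrist_force: [-0.3, 0.0, 4.0]
opening: 0.0228
grasp_force: 29.5
```

Emit:
play_rows(steps=[[[0, 0, -0.002, 0], [0, 0, -0.004, 0], [0, 0, -0.006, 0], [0, 0, -0.008, 0], [0, 0, -0.008, 0]]])

```text
time: 46.92
ee_pos: [0.5734, 0.3003, 0.0808]
tcp_rot: [179.8, -0.1, -179.9]
wrist_force: [0.2, 0.4, -0.0]
opening: 0.0225
grasp_force: 29.4
```

```bash
python3 - <<'E'
from h import *
print(bot.get_obs()["ee_pos"],bot.get_obs()["grasp_force"])
asc("wrist",(.5745,.300,.11),70,70,3)
asc("side",(.5735,.300,.115),30,24)
E
```

```text
[0.57344397 0.30027924 0.08077499] 29.408998489379883
wrist origin 281 273
4444444444444444444444444444444444444444444444444444444444444444444444
4444444444444444444444444444444444444444444444444444444444444444444444
4444444444444444444444444444444444444444444444444444444444444444444444
4444444444444444444444444444444444444444444444444444444444444444444444
4444444444444444444444444444332222222222222233344444444444444444444444
4444444444444444444443322222222222222222222222222233444444444444444433
4444444444444444432222222222222222222222222222222222222234444444443322
2333333333444443222222222222222222232222222222222222222222334444322222
222221kk123332222222222233333444444444444444444433322222222233332kkk12
222211kkk22222222333344444444444444444444444444444444333222222221kkkk1
22221kkk112222233444444444444444444444444444444444444444443322221kkkk1
22221kkkk12233444444444444444444444444444444444444444444444433221kkkk1
2221kkkk1233444444444444444444444444444444444444444444444444443321kkkk
221kkkkk2344444444444444444444444444444444444444444444444444444432kkkk
221kkkkk23444444444444444444444
[... 742 characters left out ...]
kkkkkkkkkkkkkkkkkk
333332kkkkkkkkkkkkkkkkkkkkkkkk
333332kkkkkkkkkkkkkkkkkkkkkkkk
3333321kkkkkkkkkkkkkkkkkkkkkkk
3333332kk221kkkkkkkkkkkkkkk123
3333332222221kkkkkkkkkkkk23345
3333333233322kkkkkkkkkkk234566
33333333433221kkkkkkkkkk246677
33333334443322kkkkkkkkkk246777
333333344433221kkkkkkkkk246777
333334444433321kkkkkkkkk246777
334444444433322kkkkkkkkk246777
444456654333322kkkkkkkkk245677
455667765322322kkkkkkkkk235677
666677775322322kkkkkkkkk246777
666777776432322kkkkkkkkk246888
7677777765433221kkkk1122457888
7766777776543322kk122344678888
776777777765433222344567788888
776777777776533334566778888888
777667777666544445666777888888
766666655555444555666666666778
666555444344445555555555555566
```

```bash
python3 - <<'E'
from h import *
c=bot.camera("wrist");print(onz(c,(317.5,317.5),.1208,True),bot.get_obs()["ee_pos"])
E
```

```text
[[0.57484909 0.30074499]] [0.57405286 0.30058705 0.08123826]
```

Emit:
play_rows(steps=[[[-0.003, -0.02, 0, 0], [-0.0045, -0.038, 0, 0], [-0.0045, -0.038, 0, 0], [-0.0045, -0.038, 0, 0], [-0.0045, -0.038, 0, 0]]])

```text
time: 47.48
ee_pos: [0.5946, 0.1268, 0.079]
tcp_rot: [179.8, -0.1, -179.9]
wrist_force: [0.9, 0.4, -0.1]
opening: 0.0226
grasp_force: 29.5
```

Emit:
play_rows(steps=[[[-0.0045, -0.038, 0, 0], [-0.004, -0.03, 0.01, 0], [-0.002, -0.0145, 0.015, 0], [0, 0, 0.02, 0], [0, 0, 0.01, 0]]])

```text
time: 47.9
ee_pos: [0.6044, 0.0447, 0.0216]
tcp_rot: [179.8, -0.2, 180.0]
wrist_force: [-0.8, -0.9, -0.9]
opening: 0.023
grasp_force: 29.5
```

Emit:
play_rows(steps=[[[0, 0, 0, 0], [0, 0, 0, 0], [0, 0, 0, 0], [0, 0, 0, 0], [0, 0, 0, 0]]])

```text
time: 48.32
ee_pos: [0.6059, 0.0466, 0.0251]
tcp_rot: [179.8, -0.0, -179.8]
wrist_force: [0.5, -0.4, 0.1]
opening: 0.0232
grasp_force: 29.5
```

Emit:
play_rows(steps=[[[0, 0, 0.01, 0], [0, 0, 0.01, 0], [0, 0, 0.008, 0], [0, 0, 0.003, 0], [0, 0, 0, 0]]])

```text
time: 48.73
ee_pos: [0.6042, 0.0461, -0.0088]
tcp_rot: [179.8, -0.3, -179.9]
wrist_force: [0.1, 0.5, -0.0]
opening: 0.0231
grasp_force: 29.5
```

Emit:
play_rows(steps=[[[0, 0, 0, 0], [0, 0, 0, 0], [0, 0, 0.001, 0], [0, 0, 0.001, 0], [0, 0, 0.001, 0]]])

```text
time: 49.15
ee_pos: [0.6055, 0.0462, -0.0098]
tcp_rot: [179.8, -0.1, -179.9]
wrist_force: [-0.1, 0.2, -0.4]
opening: 0.0229
grasp_force: 29.5
```

Emit:
play_rows(steps=[[[0, 0, 0, 0], [0, 0, 0, 0], [0, 0, 0, 0], [0, 0, 0, 0], [0, 0, 0, 0]]])

```text
time: 49.57
ee_pos: [0.6054, 0.0462, -0.0099]
tcp_rot: [179.8, -0.1, -179.9]
wrist_force: [-0.4, -0.5, -0.7]
opening: 0.0226
grasp_force: 29.5
```

Emit:
play_rows(steps=[[[0, 0, 0.0007, 0], [0, 0, 0.0006, 0], [0, 0, 0, 0], [0, 0, 0, 0], [0, 0, 0, 0]]])

```text
time: 49.98
ee_pos: [0.6052, 0.0462, -0.0113]
tcp_rot: [179.8, -0.1, -179.9]
wrist_force: [0.6, -0.7, -0.4]
opening: 0.0229
grasp_force: 29.5
```

Emit:
play_rows(steps=[[[0, 0, 0.0007, 0], [0, 0, 0, 0], [0, 0, 0, 0], [0, 0, 0, 0], [0, 0, 0, 0]]])

```text
time: 50.4
ee_pos: [0.6053, 0.0462, -0.0119]
tcp_rot: [179.8, -0.1, -179.9]
wrist_force: [-0.4, -0.1, 1.7]
opening: 0.0229
grasp_force: 29.7
```

Emit:
play_rows(steps=[[[0, 0, 0, 0], [0, 0, 0, 0], [0, 0, 0, 0], [0, 0, -0.004, 0], [0, 0, -0.01, 0]]], gripper=0.035)

```text
time: 50.82
ee_pos: [0.6043, 0.046, 0.0011]
tcp_rot: [179.8, -0.2, -179.9]
wrist_force: [-0.4, 0.1, -0.7]
opening: 0.0351
grasp_force: 0.0
```

Emit:
play_rows(steps=[[[0, 0, -0.025, 0], [0, 0, -0.025, 0], [0.003, 0.02, -0.013, 0], [0.0045, 0.038, 0, 0], [0.0045, 0.038, 0, 0]]], gripper=0.054)

```text
time: 51.23
ee_pos: [0.5942, 0.1422, 0.068]
tcp_rot: [179.8, 0.1, 180.0]
wrist_force: [0.5, 0.0, -0.7]
opening: 0.0542
grasp_force: 0.0
```

Emit:
play_rows(steps=[[[0.0045, 0.038, 0, 0], [0.0045, 0.038, 0, 0], [0.0045, 0.038, 0, 0], [0.004, 0.03, 0, 0], [0.002, 0.0145, 0, 0]]])

```text
time: 51.65
ee_pos: [0.5727, 0.304, 0.0669]
tcp_rot: [179.7, -0.1, -179.7]
wrist_force: [0.6, -0.8, 0.4]
opening: 0.054
grasp_force: 0.0
```

Emit:
play_rows(steps=[[[0, 0, 0, 0], [0, 0, 0, 0], [0, 0, 0, 0], [0, 0, 0, 0], [0, 0, 0, 0]]])

```text
time: 52.07
ee_pos: [0.5739, 0.299, 0.0662]
tcp_rot: [179.8, -0.1, -180.0]
wrist_force: [-0.0, -0.6, -0.5]
opening: 0.054
grasp_force: 0.0
```

```bash
python3 - <<'E'
from h import *
print(bot.get_obs()["ee_pos"])
c=asc("wrist",(.5745,.300,.07),104,108,4,2)
asc("side",(.605,.0458,.022),34,30)
E
```

```text
[0.57388269 0.29902279 0.06622864]
wrist origin 267 230
2222222222222222222222222222222222222222222222222222
2222222222222222222222222222222222222222222222222222
2222222222222222222222222222222222222222222222222222
2222222222222222222222222222222222222222222222222222
2222222222222222222233333333333222222222222222222222
2222222222222233444444444444444444332222222222222222
2222222222233444444432222222222334444432222222222222
2222222223444444432222222222222222223444322222222222
2222222234444432222233333344443332222234443222222222
2222223444444222233444444444444444443222344322222222
2222234444442234444444444444444444444432234432222222
2222344444422344444444444444444444444444434442222222
2222344444334444444444444444444444444444443443222222
2222344444444444444444444444444444444444444444222222
2222344444444444444444444444444444444444444443222222
2222344444444444444444444444444444444444444443222222
2222234444444444444444444444444444444444444442222222
2222224444444444444444444444444444444444444432222222
2222223444444444444444444444444444444444444222222222
2222222234444444444444444444444444444
[... 756 characters left out ...]

..........45555555555555555.......
........4445555555555555555.......
........34455555555555555555......
.......434455555555555555554......
.......3.44555555555555555544.....
......43.44555555555555555544.....
......4..34555555555555555543.....
......4.b334555555555555554334....
......3bb334455555555555544334....
......4.b.23445555555555443.34....
......4.b.22344555555544333.34....
......43bb.223344444444332..3.....
.......4.bb322333333333323..3.....
.......44.b.3222333333223..3......
........44.b.32222222223..34......
.........43.bb.3333333..334.......
..........433..........34.........
............443333333334..........
...............444444.............
..................................
```

```bash
python3 - <<'E'
from h import *
c=bot.camera("wrist")
print("w100",onz(c,(321.5,291.5),.079,True),"w200",onz(c,(267+2*24.8,230+4*13.6),.065,True),bot.get_obs()["ee_pos"])
E
```

```text
w100 [[0.57418427 0.30142523]] w200 [[0.57656224 0.29908076]] [0.57370217 0.29957506 0.06611046]
```

Emit:
play_rows(steps=[[[0, 0.0012, 0.008, 0], [0, 0, 0.008, 0], [0, 0, 0.007, 0], [0, 0, 0.003, 0], [0, 0, 0.0015, 0]]])

```text
time: 52.63
ee_pos: [0.5728, 0.3014, 0.037]
tcp_rot: [179.8, -0.2, -179.9]
wrist_force: [-0.2, -0.3, -0.0]
opening: 0.0538
grasp_force: 0.0
```

Emit:
play_rows(steps=[[[0, 0, 0, 0], [0, 0, 0, 0], [0, 0, 0, 0], [0, 0, 0, 0], [0, 0, 0, 0]]])

```text
time: 53.05
ee_pos: [0.5735, 0.3017, 0.0388]
tcp_rot: [179.8, -0.1, -179.9]
wrist_force: [0.2, -0.3, 0.2]
opening: 0.0541
grasp_force: 0.0
```

Emit:
play_rows(steps=[[[0, 0, 0, 0], [0, 0, 0, 0], [0, 0, 0, 0], [0, 0, 0, 0], [0, 0, 0, 0]]])

```text
time: 53.47
ee_pos: [0.5734, 0.3016, 0.0384]
tcp_rot: [179.8, -0.1, -179.9]
wrist_force: [0.1, 0.6, -0.5]
opening: 0.0541
grasp_force: 0.0
```

Down 0.8 mm and grip.

Emit:
play_rows(steps=[[[0, 0, 0.0007, 0], [0, 0, 0, 0], [0, 0, 0, 0], [0, 0, 0, 0], [0, 0, 0, 0]]], gripper=0.024, squeeze=35)

```text
time: 53.88
ee_pos: [0.5735, 0.3017, 0.0379]
tcp_rot: [179.8, -0.1, -179.9]
wrist_force: [-0.6, -0.2, 2.4]
opening: 0.0323
grasp_force: 34.8
```

Emit:
play_rows(steps=[[[0, 0, 0, 0], [0, 0, 0, 0], [0, 0, 0, 0], [0, 0, 0, 0], [0, 0, 0, 0]]])

```text
time: 54.3
ee_pos: [0.5735, 0.3017, 0.0379]
tcp_rot: [179.8, -0.1, -179.9]
wrist_force: [0.4, -0.1, 2.9]
opening: 0.0319
grasp_force: 34.9
```

Emit:
play_rows(steps=[[[0, 0, -0.002, 0], [0, 0, -0.004, 0], [0, 0, -0.006, 0], [0, 0, -0.008, 0], [0, 0, -0.01, 0]]])

```text
time: 54.72
ee_pos: [0.5732, 0.3014, 0.0682]
tcp_rot: [179.8, -0.1, -179.9]
wrist_force: [-0.1, 0.0, -1.4]
opening: 0.032
grasp_force: 34.8
```

```bash
python3 - <<'E'
from h import *
print(bot.get_obs()["ee_pos"],bot.get_obs()["grasp_force"])
c=asc("wrist",(.5745,.300,.105),104,100,4,2)
E
```

```text
[0.5732317  0.30142036 0.06821553] 34.764763712882996
wrist origin 261 266
2222222344444444444444444444444444444444444432222222
2222223444444444444444444444444444444444444442222222
2222234444444444444444444444433344444444444443222222
2222234444444444444432222222222222223344444444322222
2222234444444444322222222222222222222222344444322222
2222234444444432222222333333333333222222223444322222
2222234444444222222334444444444444444333222233222222
2222223334432223344444444444444444444444432222222222
22222221k232234444444444444444444444444444432222kk22
2222222kk122344444444444444444444444444444444432kk12
2222221kk234444444444444444444444444444444444442kkk2
222222kkk3444444444444444444444444444444444444431kkk
222221kkk3444444444444444444444444444444444444442kkk
22222kkkk3444444444444444444444444444444444444442kkk
22221kkkk3444444444444444444444444444444444444442kkk
2222k1kkk3444444444444444444444444444444444444431kkk
2221kkkkk2444444444444444444444444444444444444431kkk
222kkkkkkk34444444444444444444444444444444444442kkkk
553211kk1145444444444444444444444444444444444552kk1k
553211k1k256554444444444444444444444444444445663k1kk
45422kkkk35666654444444444444444444444444456666411kk
kk1221k1k4666666655544444444444444444556666666652kkk
kk1221kk25666666666666555545555555566666666666663kkk
kk12211k3566666666666666666666666666666666666666411k
kkk221k146666666666666666666666666666666666666665211
```

Emit:
play_rows(steps=[[[0.003, -0.02, 0, 0], [0.005, -0.038, 0, 0], [0.005, -0.038, 0, 0], [0.005, -0.038, 0, 0], [0.005, -0.038, 0, 0]]])

```text
time: 55.18
ee_pos: [0.5505, 0.1282, 0.0679]
tcp_rot: [179.8, -0.0, -179.9]
wrist_force: [0.6, -0.3, -1.2]
opening: 0.0319
grasp_force: 34.9
```

Emit:
play_rows(steps=[[[0.005, -0.038, 0, 0], [0.0037, -0.025, 0.01, 0], [0.001, -0.0104, 0.015, 0], [0, 0, 0.015, 0], [0, 0, 0.005, 0]]])

```text
time: 55.6
ee_pos: [0.5404, 0.0552, 0.0207]
tcp_rot: [179.8, -0.2, -180.0]
wrist_force: [-0.1, -0.1, -1.5]
opening: 0.0315
grasp_force: 34.9
```

Emit:
play_rows(steps=[[[0, 0, 0, 0], [0, 0, 0, 0], [0, 0, 0, 0], [0, 0, 0, 0], [0, 0, 0, 0]]])

```text
time: 56.02
ee_pos: [0.5416, 0.0567, 0.0227]
tcp_rot: [179.8, -0.0, -179.9]
wrist_force: [-0.1, -0.4, -1.0]
opening: 0.0318
grasp_force: 34.9
```

Emit:
play_rows(steps=[[[0, 0, 0, 0], [0, 0, 0, 0], [0, 0, 0, 0], [0, 0, 0, 0], [0, 0, 0, 0]]])

```text
time: 56.43
ee_pos: [0.5411, 0.0563, 0.022]
tcp_rot: [179.8, -0.1, -179.9]
wrist_force: [0.2, 0.9, -1.5]
opening: 0.0318
grasp_force: 34.9
```

Emit:
play_rows(steps=[[[0.0007, 0, 0.01, 0], [0, 0, 0.01, 0], [0, 0, 0.007, 0], [0, 0, 0.003, 0], [0, 0, 0.001, 0]]])

```text
time: 56.85
ee_pos: [0.5395, 0.0562, -0.0105]
tcp_rot: [179.8, -0.2, -179.9]
wrist_force: [0.1, 0.2, -0.8]
opening: 0.0321
grasp_force: 34.9
```

Emit:
play_rows(steps=[[[0, 0, 0, 0], [0, 0, 0, 0], [0, 0, 0, 0], [0, 0, 0.0005, 0], [0, 0, 0, 0]]])

```text
time: 57.27
ee_pos: [0.5406, 0.0564, -0.0093]
tcp_rot: [179.8, -0.1, -179.9]
wrist_force: [0.3, -1.4, -2.1]
opening: 0.0319
grasp_force: 34.9
```

Emit:
play_rows(steps=[[[0, 0, 0.0006, 0], [0, 0, 0, 0], [0, 0, 0, 0], [0, 0, 0, 0], [0, 0, 0, 0]]])

```text
time: 57.68
ee_pos: [0.5404, 0.0563, -0.0101]
tcp_rot: [179.8, -0.1, -179.9]
wrist_force: [-0.5, 0.1, -1.7]
opening: 0.0319
grasp_force: 34.9
```

Emit:
play_rows(steps=[[[0, 0, 0.0006, 0], [0, 0, 0.0006, 0], [0, 0, 0.0005, 0], [0, 0, 0, 0], [0, 0, 0, 0]]])

```text
time: 58.1
ee_pos: [0.5403, 0.0564, -0.0119]
tcp_rot: [179.8, -0.1, -179.9]
wrist_force: [-0.1, -0.6, -1.0]
opening: 0.032
grasp_force: 34.9
```

Emit:
play_rows(steps=[[[0, 0, 0.0004, 0], [0, 0, 0, 0], [0, 0, 0, 0], [0, 0, 0, 0], [0, 0, 0, 0]]])

```text
time: 58.52
ee_pos: [0.5404, 0.0564, -0.0121]
tcp_rot: [179.8, -0.1, -179.9]
wrist_force: [-0.5, 0.2, 2.2]
opening: 0.0319
grasp_force: 35.2
```

Emit:
play_rows(steps=[[[0, 0, 0, 0], [0, 0, 0, 0], [0, 0, 0, 0], [0, 0, -0.004, 0], [0, 0, -0.01, 0]]], gripper=0.044)

```text
time: 58.93
ee_pos: [0.5395, 0.0562, 0.001]
tcp_rot: [179.8, -0.2, -179.9]
wrist_force: [-1.0, 0.4, 0.2]
opening: 0.044
grasp_force: 0.0
```

Emit:
play_rows(steps=[[[0, 0, -0.02, 0], [0, 0, -0.02, 0], [-0.003, 0.02, -0.008, 0], [-0.005, 0.038, 0, 0], [-0.005, 0.038, 0, 0]]], gripper=0.064)

```text
time: 59.35
ee_pos: [0.5544, 0.1527, 0.0524]
tcp_rot: [179.8, 0.1, 180.0]
wrist_force: [0.8, 0.8, 0.8]
opening: 0.0637
grasp_force: 0.0
```

Emit:
play_rows(steps=[[[-0.005, 0.038, 0, 0], [-0.005, 0.038, 0, 0], [-0.005, 0.038, 0, 0], [-0.005, 0.023, 0, 0], [-0.0016, 0.0096, 0, 0]]])

```text
time: 59.77
ee_pos: [0.5747, 0.3023, 0.0511]
tcp_rot: [179.7, -0.1, -179.7]
wrist_force: [-0.1, -0.2, 0.0]
opening: 0.0642
grasp_force: 0.0
```

Emit:
play_rows(steps=[[[0, 0, 0, 0], [0, 0, 0, 0], [0, 0, 0, 0], [0, 0, 0, 0], [0, 0, 0, 0]]])

```text
time: 60.18
ee_pos: [0.5748, 0.2975, 0.051]
tcp_rot: [179.8, -0.1, -180.0]
wrist_force: [1.1, -0.7, 0.1]
opening: 0.0641
grasp_force: 0.0
```

```bash
python3 - <<'E'
from h import *
print(bot.get_obs()["ee_pos"])
c=asc("wrist",(.5755,.299,.06),130,130,5,2)
asc("side",(.54,.056,.022),40,36,2)
E
```

```text
[0.57477769 0.2975457  0.05096286]
wrist origin 255 223
22222222222222222222222222222222222222222222222222222222222222222
22222222222222222222222222222222222222222222222222222222222222222
22222222222222222222222222222222222222222222222222222222222222222
22222222222222222222222222222222222222222222222222222222222222222
22222222222222222222222222222222222222222222222222222222222222222
22222222222222222222222222222222222222222222222222222222222222222
22222222222222222222222222222333332222222222222222222222222222222
22222222222222222222233344444444444444444433222222222222222222222
22222222222222222234444444444444444444444444444322222222222222222
22222222222222234444444444444444444444444444444443222222222222222
22222222222223444444444444444444444444444444444444432222222222222
22222222222234444444444444444444444444444444444444444322222222222
22222222222444444444444444444444444444444444444444444422222222222
22222222223444444444444444444444444444444444444444444432222222222
22222222223444444444444444444444444444444444444444444442222222222
222222222234444444444444444444444444444444444444444444
[... 729 characters left out ...]
...
........................................
........................................
................5555555555..............
.............5555555555555555...........
..........555555555555555555555.........
.........455555555555555555555555.......
.......444555555555555555555555554......
......44455555555555555555555555444.....
.....43.455555555555555555555555443.....
.....4..4455555555555555555555543334....
.....4bb3345555555555555555555433.34....
.....4.bb334455555555555555544323.3.....
......3.b.3233444555555444433223.34.....
.......3.bb.222333333333332222..3.......
........44.bb.32222222222223..34........
...........43.bb..........334...........
..............44333333344...............
```

```bash
python3 - <<'E'
from h import *
c=bot.camera("wrist")
print("w200",onz(c,(320.3,294),.065,True),bot.get_obs()["ee_pos"])
E
```

```text
w200 [[0.57591196 0.29939142]] [0.57475696 0.29812104 0.05079441]
```

Emit:
play_rows(steps=[[[0, 0.001, 0.008, 0], [0, 0, 0.008, 0], [0, 0, 0.007, 0], [0, 0, 0.003, 0], [0, 0, 0.0015, 0]]])

```text
time: 60.75
ee_pos: [0.5739, 0.2996, 0.0216]
tcp_rot: [179.8, -0.2, -179.9]
wrist_force: [-0.7, 0.2, -0.6]
opening: 0.064
grasp_force: 0.0
```

Emit:
play_rows(steps=[[[0, 0, 0, 0], [0, 0, 0, 0], [0, 0, 0, 0], [0, 0, 0, 0], [0, 0, 0, 0]]])

```text
time: 61.17
ee_pos: [0.5747, 0.3, 0.0234]
tcp_rot: [179.8, -0.1, -179.9]
wrist_force: [0.2, 0.4, -0.2]
opening: 0.0638
grasp_force: 0.0
```

Emit:
play_rows(steps=[[[0, 0, 0, 0], [0, 0, 0, 0], [0, 0, 0, 0], [0, 0, 0, 0], [0, 0, 0, 0]]])

```text
time: 61.58
ee_pos: [0.5746, 0.2999, 0.0231]
tcp_rot: [179.8, -0.1, -179.9]
wrist_force: [0.4, 0.4, -0.2]
opening: 0.0639
grasp_force: 0.0
```

Emit:
play_rows(steps=[[[0, 0, 0.001, 0], [0, 0, 0.001, 0], [0, 0, 0.0007, 0], [0, 0, 0, 0], [0, 0, 0, 0]]])

```text
time: 62.0
ee_pos: [0.5745, 0.2999, 0.0202]
tcp_rot: [179.8, -0.1, -179.9]
wrist_force: [-0.3, -0.3, 0.1]
opening: 0.064
grasp_force: 0.0
```

Emit:
play_rows(steps=[[[0, 0, 0, 0], [0, 0, 0, 0], [0, 0, 0, 0], [0, 0, 0, 0], [0, 0, 0, 0]]], gripper=0.034, squeeze=45)

```text
time: 62.42
ee_pos: [0.5748, 0.3, 0.0209]
tcp_rot: [179.8, -0.1, -179.9]
wrist_force: [-0.3, 0.2, 4.3]
opening: 0.042
grasp_force: 46.0
```

Emit:
play_rows(steps=[[[0, 0, 0, 0], [0, 0, 0, 0], [0, 0, 0, 0], [0, 0, 0, 0], [0, 0, 0, 0]]])

```text
time: 62.83
ee_pos: [0.5747, 0.3, 0.0208]
tcp_rot: [179.8, -0.1, -179.9]
wrist_force: [-0.7, -0.5, 4.1]
opening: 0.0416
grasp_force: 46.1
```

Emit:
play_rows(steps=[[[0, 0, -0.002, 0], [0, 0, -0.004, 0], [0, 0, -0.006, 0], [0, 0, -0.01, 0], [0, 0, -0.01, 0]]])

```text
time: 63.25
ee_pos: [0.5744, 0.2997, 0.053]
tcp_rot: [179.8, -0.1, -179.9]
wrist_force: [-0.1, -0.1, -3.0]
opening: 0.0417
grasp_force: 45.8
```

```bash
python3 - <<'E'
from h import *
print(bot.get_obs()["ee_pos"],bot.get_obs()["grasp_force"])
c=asc("wrist",(.5755,.299,.09),130,130,5,2)
E
```

```text
[0.57442118 0.29966787 0.05301984] 45.7827365398407
wrist origin 250 251
22222222222222222222222222222222222222222222222222222222222222222
22222222222222222222222222222222222222222222222222222222222222222
22222222222222222222222222222222222222222222222222222222222222222
22222222222222222222222222222222222222222222222222222222222222222
22222222222222222222222222222222222222222222222222222222222222222
22222222222222222222222222222222222222222222222222222222222222222
22222222222222222222222223333344444444443333222222222222222222222
22222222222222222223344444444444444444444444444332222222222222222
22222222222222223344444444444444444444444444444444443222222222222
22222221122223444444444444444444444444444444444444444442222211222
222222kkk12344444444444444444444444444444444444444444444432kkk222
222221kkk234444444444444444444444444444444444444444444444431kkk22
22221kkk2444444444444444444444444444444444444444444444444443kkkk2
2222kkkk34444444444444444444444444444444444444444444444444442kkk1
2221kkkk34444444444444444444444444444444444444444444444444442kkkk
221k1kkk24444444444444444444444444444444444444444444444444441kkkk
21kkkkkk2444444444444444444444444444444444444444444444444443kkkkk
2kkkkkkk1344444444444444444444444444444444444444444444444442kkkkk
321kkkkkk244444444444444444444444444444444444444444444444442kkkkk
421kkkkk1464444444444444444444444444444444444444444444444552kkkkk
121kkkk125665544444444444444444444444444444444444444444566641kkkk
k12kkkk146666665444444444444444444444444444444444444556666653kkkk
k121kkk2566666666655444444444444444444444444444455666666666641kkk
k121kk14666666666666666555444444444444444455556666666666666652kkk
kk211k256666666666666666666666666666666666666666666666666666641k1
kk12kk466666666666666666666666666666666666666666666666666666652k1
```

Emit:
play_rows(steps=[[[0.002, -0.015, 0, 0], [0.005, -0.036, 0, 0], [0.005, -0.036, 0, 0], [0.005, -0.036, 0, 0], [0.005, -0.036, 0, 0]]])

```text
time: 63.72
ee_pos: [0.5527, 0.1395, 0.0525]
tcp_rot: [179.8, -0.1, -179.9]
wrist_force: [1.2, -1.6, -2.0]
opening: 0.0417
grasp_force: 45.9
```

Emit:
play_rows(steps=[[[0.0027, -0.02, 0, 0], [0, 0, 0.01, 0], [0, 0, 0.015, 0], [0, 0, 0.008, 0], [0, 0, 0, 0]]])

```text
time: 64.13
ee_pos: [0.5491, 0.1209, 0.017]
tcp_rot: [179.8, -0.3, -179.9]
wrist_force: [-1.1, -1.2, -2.7]
opening: 0.0416
grasp_force: 46.1
```

Emit:
play_rows(steps=[[[0, 0, 0, 0], [0, 0, 0, 0], [0, 0, 0, 0], [0, 0, 0, 0], [0, 0, 0, 0]]])

```text
time: 64.55
ee_pos: [0.5505, 0.1211, 0.0192]
tcp_rot: [179.8, -0.1, -179.9]
wrist_force: [-0.1, 0.1, -1.5]
opening: 0.042
grasp_force: 46.1
```

Emit:
play_rows(steps=[[[0, 0, 0, 0], [0, 0, 0, 0], [0, 0, 0, 0], [0, 0, 0, 0], [0, 0, 0, 0]]])

```text
time: 64.97
ee_pos: [0.5502, 0.1208, 0.0188]
tcp_rot: [179.8, -0.1, -179.9]
wrist_force: [0.5, 0.5, -1.2]
opening: 0.0419
grasp_force: 46.1
```

Position is right. Down 29 mm, then gently to contact.

Emit:
play_rows(steps=[[[0, 0, 0.01, 0], [0, 0, 0.008, 0], [0, 0, 0.006, 0], [0, 0, 0.003, 0], [0, 0, 0.001, 0]]])

```text
time: 65.38
ee_pos: [0.5494, 0.1208, -0.0105]
tcp_rot: [179.8, -0.2, -179.9]
wrist_force: [-0.2, 0.2, -1.1]
opening: 0.0415
grasp_force: 46.1
```

Emit:
play_rows(steps=[[[0, 0, 0, 0], [0, 0, 0, 0], [0, 0, 0.0006, 0], [0, 0, 0, 0], [0, 0, 0, 0]]])

```text
time: 65.8
ee_pos: [0.5503, 0.121, -0.0096]
tcp_rot: [179.8, -0.1, -179.9]
wrist_force: [0.3, 0.3, -1.7]
opening: 0.0421
grasp_force: 46.1
```

Emit:
play_rows(steps=[[[0, 0, 0.0005, 0], [0, 0, 0.0005, 0], [0, 0, 0, 0], [0, 0, 0, 0], [0, 0, 0, 0]]])

```text
time: 66.22
ee_pos: [0.5501, 0.121, -0.0108]
tcp_rot: [179.8, -0.1, -179.9]
wrist_force: [0.1, -0.1, -1.8]
opening: 0.0416
grasp_force: 46.1
```

Emit:
play_rows(steps=[[[0, 0, 0.0005, 0], [0, 0, 0.0005, 0], [0, 0, 0, 0], [0, 0, 0, 0], [0, 0, 0, 0]]])

```text
time: 66.63
ee_pos: [0.5502, 0.121, -0.0118]
tcp_rot: [179.8, -0.1, -179.9]
wrist_force: [0.4, 0.1, -1.9]
opening: 0.0417
grasp_force: 46.1
```

Emit:
play_rows(steps=[[[0, 0, 0.0005, 0], [0, 0, 0, 0], [0, 0, 0, 0], [0, 0, 0, 0], [0, 0, 0, 0]]])

```text
time: 67.05
ee_pos: [0.5502, 0.121, -0.0122]
tcp_rot: [179.8, -0.1, -179.9]
wrist_force: [-0.7, -1.3, 0.5]
opening: 0.0415
grasp_force: 46.3
```

Contact. I'll open, lift clear, move away toward −x, and check all four.

Emit:
play_rows(steps=[[[0, 0, 0, 0], [0, 0, 0, 0], [0, 0, 0, 0], [0, 0, -0.004, 0], [0, 0, -0.01, 0]]], gripper=0.052)

```text
time: 67.47
ee_pos: [0.5493, 0.1207, 0.0009]
tcp_rot: [179.8, -0.2, -179.9]
wrist_force: [0.4, -0.7, -1.1]
opening: 0.052
grasp_force: 0.0
```

Emit:
play_rows(steps=[[[0, 0, -0.025, 0], [0, 0, -0.025, 0], [0, 0.02, -0.025, 0], [0, 0.03, -0.02, 0], [0, 0.03, 0, 0]]])

```text
time: 67.88
ee_pos: [0.5523, 0.2016, 0.1032]
tcp_rot: [179.6, 0.3, 180.0]
wrist_force: [1.0, -0.8, 0.3]
opening: 0.0519
grasp_force: 0.0
```

Emit:
play_rows(steps=[[[0, 0.03, 0, 0], [0, 0.02, 0, 0], [0, 0, 0, 0], [0, 0, 0, 0], [0, 0, 0, 0]]])

```text
time: 68.3
ee_pos: [0.5501, 0.2502, 0.0976]
tcp_rot: [179.8, -0.1, -179.9]
wrist_force: [0.1, 0.4, -0.7]
opening: 0.052
grasp_force: 0.0
```

```bash
python3 - <<'E'
from h import *
print(bot.get_obs()["ee_pos"])
asc("side",(.55,.121,.025),48,44,2);c=asc("side",(.6153,.1111,.022),34,30)
for k in blue(c["img"]):
    (u,v),ax,_=cv2.fitEllipse(k)
    if 340<u<385 and 190<v<225: print("cup lid",u,v)
E
```

```text
[0.55009427 0.25020701 0.09760204]
side origin 258 320
66666656666667777777777777777...................
666666655566667776..............................
666666..........................................
................................................
.......................6666666..................
.................65555555555555555..............
...............5555555555555555555555...........
.............55555555555555555555555555.........
............5555555555555555555555555555........
..........5555555555555555555555555555555.......
.........44555555555555555555555555555555.......
........44455555555555555555555555555555434.....
.......44.455555555555555555555555555555433.....
.......4..345555555555555555555555555554333.....
.......4bb.344555555555555555555555554433.3.....
.......4.bb33345555555555555555555544322334.....
........3bb.223344555555555555554433222334......
........44bb.2222333444444444433332222334.......
..........44bb.222222233333322222222334.........
............43....2222222222222223334...........
...............4433.....3333333344..............
................
[... 446 characters left out ...]
.......555555555..........
.............445555555555.........
............33455555555555........
...........3.4455555555555........
..........3.b.445555555555........
.........43bb.345555555554........
.........4.bbb33445555544.........
.........3bbbb33344444443.........
.........3bbbb.2333333333.........
.........4.bbbb3223333223.........
..........4bbbb.322222233.........
..........44bbbb..3333334.........
...........44.bbbb..3334..........
............4444...334............
...............44444..............
..................................
..................................
..................................
..................................
cup lid 362.2881164550781 205.5681610107422
```

All four look seated and the cup hasn't moved. For certainty on the 20 g weight's flatness, I'll compare its touch height with the 50 g's; if flat, the 50 g should be exactly 1 mm higher.

Emit:
play_rows(steps=[[[-0.011, -0.04, 0, 0], [-0.011, -0.041, 0, 0], [-0.011, -0.041, 0, 0], [-0.011, -0.041, 0, 0], [-0.011, -0.041, 0.01, 0]]], gripper=0)

```text
time: 68.82
ee_pos: [0.6053, 0.0479, 0.089]
tcp_rot: [179.8, 0.1, -180.0]
wrist_force: [1.1, 0.1, -0.4]
opening: 0.0003
grasp_force: 0.0
```

Emit:
play_rows(steps=[[[0, 0, 0.02, 0], [0, 0, 0.025, 0], [0, 0, 0.025, 0], [0, 0, 0.012, 0], [0, 0, 0, 0]]])

```text
time: 69.23
ee_pos: [0.6021, 0.0501, 0.0018]
tcp_rot: [179.8, -0.4, -180.0]
wrist_force: [-0.5, 0.1, -0.2]
opening: -0.0001
grasp_force: 0.0
```

Emit:
play_rows(steps=[[[0, 0, 0, 0], [0, 0, 0, 0], [0, 0, 0, 0], [0, 0, 0, 0], [0, 0, 0, 0]]])

```text
time: 69.65
ee_pos: [0.6048, 0.0513, 0.0058]
tcp_rot: [179.8, -0.0, -179.9]
wrist_force: [-0.7, -0.8, 0.6]
opening: 0.0002
grasp_force: 0.0
```

Emit:
play_rows(steps=[[[0, -0.004, 0.003, 0], [0, 0, 0.003, 0], [0, 0, 0.002, 0], [0, 0, 0, 0], [0, 0, 0, 0]]])

```text
time: 70.07
ee_pos: [0.6039, 0.0471, -0.0036]
tcp_rot: [179.8, -0.1, -179.9]
wrist_force: [-1.0, -0.4, -0.6]
opening: -0.0001
grasp_force: 0.0
```

Emit:
play_rows(steps=[[[0, 0, 0.0004, 0], [0, 0, 0.0003, 0], [0, 0, 0, 0], [0, 0, 0, 0], [0, 0, 0, 0]]])

```text
time: 70.48
ee_pos: [0.6043, 0.0472, -0.0039]
tcp_rot: [179.8, -0.1, -179.9]
wrist_force: [-0.2, -0.2, -0.4]
opening: -0.0001
grasp_force: 0.0
```

Emit:
play_rows(steps=[[[0, 0, 0.0004, 0], [0, 0, 0.0003, 0], [0, 0, 0, 0], [0, 0, 0, 0], [0, 0, 0, 0]]])

```text
time: 70.9
ee_pos: [0.6042, 0.0471, -0.0046]
tcp_rot: [179.8, -0.1, -179.9]
wrist_force: [-0.4, -0.3, -0.4]
opening: 0.0002
grasp_force: 0.0
```

Emit:
play_rows(steps=[[[0, 0, 0.0004, 0], [0, 0, 0.0003, 0], [0, 0, 0, 0], [0, 0, 0, 0], [0, 0, 0, 0]]])

```text
time: 71.32
ee_pos: [0.6043, 0.0471, -0.0052]
tcp_rot: [179.8, -0.1, -179.9]
wrist_force: [-1.0, 0.2, 1.8]
opening: 0.0
grasp_force: 1.1
```

The 50 g touched at −5.1 mm and the 20 g at about −6.1 mm, which is exactly 1 mm apart, so the 20 g lies flat. Lifting off and handing in.

Emit:
play_rows(steps=[[[0, 0, -0.005, 0], [0, 0, -0.02, 0], [0, 0, -0.03, 0], [0, 0, -0.03, 0], [0, 0, -0.02, 0]]])

```text
time: 71.73
ee_pos: [0.6049, 0.0468, 0.1028]
tcp_rot: [179.8, 0.0, -179.9]
wrist_force: [1.1, -0.1, 0.9]
opening: 0.0001
grasp_force: 0.0
```

Emit:
play_rows(steps=[[[0, 0, 0, 0], [0, 0, 0, 0], [0, 0, 0, 0], [0, 0, 0, 0], [0, 0, 0, 0]]])

```text
time: 72.15
ee_pos: [0.6037, 0.0467, 0.0983]
tcp_rot: [179.8, -0.2, -179.9]
wrist_force: [-0.5, -0.4, 0.1]
opening: -0.0001
grasp_force: 0.0
```

```bash
python3 -c "
from workcell import bot
print(bot.get_obs()['ee_pos']); print(bot.job_done())"
```

```text
[0.60369844 0.0467299  0.09829601]
the job is handed in; nothing more can be done
None
```

I put all four weights back in their own recesses and handed the job in at about 72 s of the 104 s allowed; by camera and touch checks they lie flat and the cup hasn't moved, but hand-in gave no verdict, and the 20 g tipped onto its rim on the first grasp and had to be stood in the 200 g recess and re-gripped, ending about 3 mm off its block's centre.

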